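Turn the cooling rusks between two thermometer readings

ROBOT

A 6-joint arm with a two-finger parallel gripper is mounted at the origin on the work surface. World frame = base frame: x ahead of the robot, y to its left, z up, the work surface at z = 0. Lengths are in m, angles in rad, forces in N, time in s.
With the tool pointing down it reaches from about 0.25 to 0.8 m from the base axis. Payload 8.5 kg.
Tool frame: the origin (TCP) lies between the finger pads; the fingertips stand 14 mm ahead of it and the grasp point (between the pads) lies 5 mm behind it; z points along the fingers, y is the line along which they close (so a half turn about z gives the same grasp; the last joint's range is limited). The gripper opens to 85 mm and grips with 20 to 120 N. Pads are 22 mm wide; open, the fingers measure 114 mm over their backs; the gripper's body (76 mm by 85 mm) begins 54 mm behind the grasp point. The pads swing forward as they close: fully open they stand 13 mm farther back than shut.
Start: joints at [0, 0.238, -0.013, 1.319, 0, 1.571], TCP at [0.525, -0, 0.217] pointing down, gripper open.
Joint ranges: [-2.66, 2.66], [-1.03, 1.9], [-1.14, 1.46], [-1.82, 2.27], [-1.45, 1.34], [-3.14, 3.14]. Speed limits (rad/s): [2.22, 2.22, 2.79, 3.14, 3.14, 3.14].

INTERFACE

Orientations are given as a unit quaternion [x, y, z, w].
In Python, from rig import ctrl gives the robot as it stands. The module is installed in compiled form; this text tells all that it offers.
- The arm moves only by the tool step_arm, never from a script. Its argument "motion" is a list of rows, each a list of 7 numbers: the turn, a rotation vector about the tool's x, y, z in degrees, then the shift along the tool's x, y, z in mm, then the finger opening in mm, from 0 to 85.4. A call has 1 to 12 rows; each row shifts and turns the commanded pose from where the row before left it, along the tool's axes as they then stand; what a row does not reach is not made up. A row lasts 1/10 s, in which the tool goes at most 50 mm and 8.59 degrees, less where a joint would pass 70% of its speed; a pose out of reach is approached as far as the arm can. A call with a gripper value outside its range is refused whole. The fingers move at their own pace and stop on an object; the grip force is fixed at half the most. Time passes only in rows, so rows that do not move let the fingers close. It gives the time, the measured TCP pose, the force, the opening and the grip force at its end, in the units of the state.
- ctrl.state(): the state, without advancing time (a new reading comes with each control period).
- ctrl.get_image(name): name is "scene" or "side" or "wrist"; returns the picture (400x640x3 uint8, blue, green, red); there is no depth.
- ctrl.camera_info(name): a dict with "fx", "fy", "cx", "cy" (pixels), "world_from_camera" (4x4, takes a point from camera to world coordinates). Camera axes: x right, y down, z forward; pixel columns grow to the right and rows downward; lengths in m; the calibration is good to about 2 mm. A picture is of the moment at which its call begins: read the wrist's pose just before it. camera_info takes no time and is no camera call; for the wrist camera it gives the pose at the moment of the call.
- ctrl.close_job(): hands the job in; it is judged then, once.
The state is a dict: "time_s": time; "joint_pos": joint angles; "dq": joint speeds; "tau": joint torques, N m; "tool_pos": TCP position; "tool_rot": TCP orientation; "wrist_force": force on the tool from outside, world axes, zero at the start; "ft_torque": the same for the moment, N m; "opening": finger opening in m; "grip_force": force on a finger pad.
Only numpy, scipy, OpenCV 4.12 (cv2) and the standard library are available. Lean on these libraries where they do the work, as an engineer would, in place of code of your own. Each camera call takes 0.05 s, during which the arm holds its last target. There are 200 camera calls.

TASK

Rusks are cooling on the stone sill, pale side up: take a reading of them with the infrared thermometer (squeeze its red trigger fully home, hold it in for about a second, let it spring back), then with the turner turn every rusk over so that it lies flat on the stone, brown side up, never touching a rusk with fingers or arm. Then lay the turner back in its rest as you found it and take a second reading in the same way. Leave the ramekin, pie weight dish, scraper and wooden spoon where they are.

Things in the scene. Friction and masses are not known exactly. Their poses are not given: they have to be found in the camera images.
- rusk0: a hard rusk: rigid round biscuit, 74 mm across, 13 mm thick, 50 g, pale and pricked on one face, dark brown on the other; both rims bevelled (flat faces 54 mm across, bevels 10 mm wide and 4 mm high, upright edge 5 mm). Starts pale face up on the stone, height 0. Origin: centre of the brown face; z points out of the pale face: up at the start, down once turned (origin then 13 mm up)
- rusk1: another rusk like rusk0. Three to five of the five rusks are present. They are rough and hold on the stone (friction about 0.8)
- rusk2: another rusk like rusk0. A blade slid along the stone, nose slightly down, rides in under the shallow bevel and lifts the near rim, without shoving the rusk far
- rusk3: another rusk like rusk0. When the blade raises the near rim, a rusk pivots on its far edge, and once pushed past upright it falls over on its other face, about 80 mm further on
- rusk4: another rusk like rusk0
- turner: a turner (offset spatula), 130 g, lying in its rest. Origin: middle of the blade's front edge, underside; x points ahead out of the blade, z up. Flat slotted steel blade from x = 0 to -85 mm, 66 mm wide, 1.6 mm thick, slippery (friction about 0.2); a thin neck rises from its back edge to a straight wooden handle 18 mm wide (y), 14 mm high, parallel to the blade, x = -120 to -260 mm
- turner_grip (a point): on the turner handle's centre line, at (-165, 0, 52) mm in the turner's frame; a good place to grip, both sides free. The centre of mass lies about 45 mm ahead of it
- rest: fixed steel turner rest on the sill; place and heading vary. Tray 110 x 76 x 4 mm for the blade, a strap, and at x = -192 mm a post 44 mm wide (y), 20 mm thick, 49 mm high, with a notch 32 mm wide for the handle between two prongs (tops 67 mm above the sill). Origin: underside of the tray's centre; x points from post to tray, the way the blade points; z up
- rest_blade (a point): where the turner's origin lies when it is home: on the tray, at (42.5, 0, 4) mm in the rest's frame
- rest_handle (a point): where turner_grip is when the turner is home: at (-122.5, 0, 56) mm in the rest's frame
- thermo: yellow and black infrared thermometer gun held fast on its side by a post on a round foot (110 mm across, 8 mm high); place and heading vary. Origin: centre of the foot's underside, z up. Barrel 48 mm thick at most, from x = -50 to +74 mm, axis 105 mm up, aiming along x with the nose 0.26 rad down. A level handle bar sticks out to -y, from y = -18 to -113 mm
- grip_mid (a point): on the centre line of the thermometer's handle, 54 mm out from the barrel axis, opposite the trigger's finger pad (22 mm behind thermo's post along the barrel). The handle is 30 mm thick along the barrel and 28 mm high, both turned with the 0.26 rad nose-down pitch; the space above and below handle and trigger is free down to the foot
- trigger (a joint): the thermometer's red sprung trigger, in rad: 0 let go, 0.30 fully squeezed (stop). A bar 42 mm long, 8 mm thick, 14 mm high beside the handle, on its side towards the nose, with a 15 mm gap; hinged at the end next to the barrel, it swings towards the handle. The spring takes about 5 N on the pad at the stop
- trigger_pad (a point): middle of the trigger's front face, 30 mm from its hinge and 54 mm out from the barrel axis, level with grip_mid along the pitched barrel direction: 38 mm from it when let go, about 29 mm when squeezed. From the handle's back face to the pad is 53 mm, 44 mm when squeezed
- ramekin: a clear glass ramekin, 84 mm across, 45 mm high, a bystander. Origin: centre of its underside
- dish: a white ceramic dish of pie weights, 124 mm across, 35 mm high, a bystander. Origin: centre of its underside
- scraper: a stainless bench scraper lying flat, 150 mm along y, about 90 mm along x, 18 mm high, a bystander. Origin: under its middle
- spoon: a wooden spoon lying flat, about 250 mm long along x, 14 mm high, a bystander. Origin: under the shaft, x towards the bowl
There are look-alikes about, which are no part of the job. Leave any orange look-alike of the rusk4 alone. Leave any pink look-alike of the rusk0 alone.

How it is judged:
On the way, in this order (a step that is already met when the one before it is completed fails the run):
1. first reading: the thermometer's trigger is squeezed fully home and held for most of a second (value of joint trigger above 0.25 rad), for 0.6 s.
2. the trigger is let go and springs back (value of joint trigger below 0.04 rad), for 0.1 s.
3. every rusk has been turned over and lies flat on the stone, brown side up (angle between each of rusk0, rusk1, rusk2, rusk3, rusk4's own z axis and vertical above 3 rad and height (world z) of rusk0 between 0.008 and 0.02 m and linear speed of each of rusk0, rusk1, rusk2, rusk3, rusk4 below 0.03 m/s and height (world z) of rusk1 between 0.008 and 0.02 m and height (world z) of rusk2 between 0.008 and 0.02 m and height (world z) of rusk3 between 0.008 and 0.02 m and height (world z) of rusk4 between 0.008 and 0.02 m), for 0.2 s.
4. second reading, with the turner lying in its rest: the trigger is squeezed fully home and held for most of a second (distance between turner and rest_blade below 0.025 m and distance between turner_grip and rest_handle below 0.02 m and angle between turner's own z axis and vertical below 0.12 rad and linear speed of turner below 0.03 m/s and value of joint trigger above 0.25 rad), for 0.6 s.
5. the trigger is let go and springs back (value of joint trigger below 0.04 rad), for 0.1 s.
At the end, for the whole second after the job is handed in: Every rusk present lies at rest flat on the stone (within 8 degrees), brown side up; the turner lies level in its rest, blade on the tray and handle in the notch (blade edge within 25 mm and handle within 20 mm of their places there); the trigger is let go (below 0.04 rad) (all of step 3 and distance between turner and rest_blade below 0.025 m and distance between turner_grip and rest_handle below 0.02 m and angle between turner's own z axis and vertical below 0.12 rad and linear speed of turner below 0.03 m/s and value of joint trigger below 0.04 rad); the robot touches nothing.
It fails at once if a rusk is touched by the fingers or the arm (contact force between any of the fingers, the arm and rusk0 above 0.3 N or contact force between any of the fingers, the arm and rusk1 above 0.3 N or contact force between any of the fingers, the arm and rusk2 above 0.3 N or contact force between any of the fingers, the arm and rusk3 above 0.3 N or contact force between any of the fingers, the arm and rusk4 above 0.3 N).
It fails at once if the ramekin, dish, scraper or spoon is moved by more than 25 mm (distance of any of ramekin, dish, scraper, spoon from where it was at the start of the episode above 0.025 m).
Of rusk0, rusk1, rusk2, rusk3, rusk4 only 3 to 5 are there at a start; the rules pass over those that are not, and their reading is None.
At some moment in a run one of rusk0, rusk1, rusk2, rusk3, rusk4 may be knocked a few centimetres aside while the robot is not near it.
It also fails if it takes over 210 s, if anything falls off the work surface, if the arm or the gripper's body presses on something with over 40 N, if the wrist force passes 120 N, or if a joint passes its speed limit or range.

## Working session

There is one attempt and no reset: what is moved stays moved. The work goes in short steps, Python scripts to look and compute and a tool call to move; the robot and the scene stay as the last step left them, time stands still between calls to the robot, and variables do not carry over. Pictures are saved under pics/ and viewed, at most 14 in all, crops included, and the job is handed in when it is done.

Besides the shell and the picture viewer there is one more tool, called after "Call:" as name(argument=value, ...) on one line, values as JSON. step_arm: Moves the arm, as the interface text tells. Its arguments: {"type":"object","properties":{"motion":{"type":"array","items":{"type":"array","items":{"type":"number"}}}},"required":["motion"]}

```bash
mkdir -p pics
cat > h.py <<'E'
import numpy as np, cv2
from rig import ctrl
from scipy.spatial.transform import Rotation as R
def snap(n,f):
    im=ctrl.get_image(n); cv2.imwrite(f'pics/{f}.png',im); return im
def ray(n,uv,z,ci=None):
    c=ci or ctrl.camera_info(n); T=np.array(c["world_from_camera"])
    d=T[:3,:3]@np.array([(uv[0]-c["cx"])/c["fx"],(uv[1]-c["cy"])/c["fy"],1]); o=T[:3,3]
    return o+d*(z-o[2])/d[2]
def proj(n,p,ci=None):
    c=ci or ctrl.camera_info(n); T=np.linalg.inv(np.array(c["world_from_camera"]))
    q=T[:3,:3]@np.array(p)+T[:3,3]; return np.array([c["fx"]*q[0]/q[2]+c["cx"],c["fy"]*q[1]/q[2]+c["cy"]])
E
python3 - <<'E'
from h import *
for n in("scene","side"): snap(n,n+"0"); c=ctrl.camera_info(n); print(n,c["fx"],np.round(c["world_from_camera"],3).tolist())
s=ctrl.state(); print(s["time_s"],s["tool_pos"],s["tool_rot"]); print(np.round(ctrl.camera_info("wrist")["world_from_camera"],3).tolist(),ctrl.camera_info("wrist")["fx"])
E
```

```text
scene 365.78638428782807 [[-0.783, 0.331, -0.527, 1.133], [0.622, 0.434, -0.652, 0.764], [0.013, -0.838, -0.546, 0.726], [0.0, 0.0, 0.0, 1.0]]
side 393.0171015374444 [[0.898, -0.267, 0.35, 0.154], [-0.44, -0.571, 0.693, -0.734], [0.015, -0.776, -0.631, 0.782], [0.0, 0.0, 0.0, 1.0]]
0.1 [5.24627117e-01 2.71211112e-05 2.16357676e-01] [ 7.07100041e-01  7.07113247e-01 -4.33777244e-04 -4.47008597e-04]
[[1.0, -0.0, -0.0, 0.526], [-0.0, -0.952, -0.305, 0.077], [-0.0, 0.305, -0.952, 0.375], [0.0, 0.0, 0.0, 1.0]] 281.5473034762527
```

View pics/scene0.png

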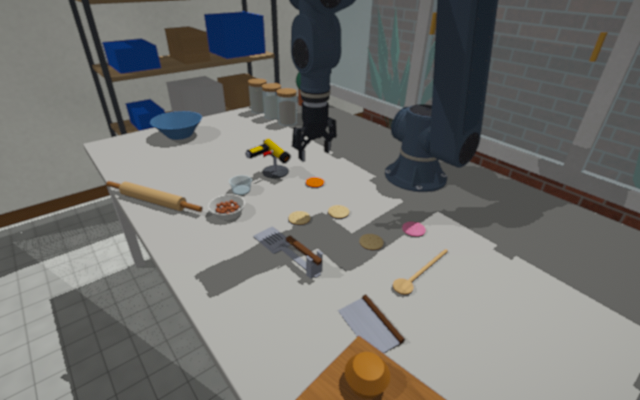

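View pics/side0.png

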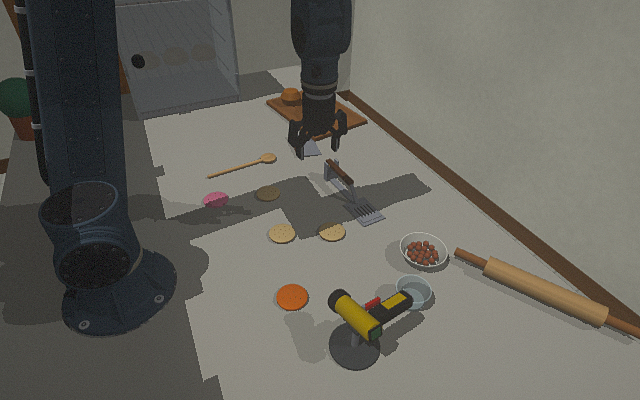

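The scene view shows three pale rusks at (339,212), (300,217) and (372,241, in shadow). The look-alikes are orange at (315,183) and pink at (414,229). The thermometer is at (270,155), and the turner in its rest spans (270,238) to (318,262). The side view agrees: rusks at (282,233), (332,232) and (267,194), thermometer at (360,315), turner at (350,190).

Run:
```python
from h import *
a=cv2.imread('pics/side0.png');b=cv2.imread('pics/scene0.png')
c1=cv2.resize(a[265:385,300:450],(800,600)[:2] and (500,400),interpolation=3)
c2=cv2.resize(a[145:245,305:405],(300,300),interpolation=3)
c3=cv2.resize(b[130:190,235:305],(350,300),interpolation=3)
c4=cv2.resize(b[220:280,245:335],(300,200),interpolation=3)
o=np.zeros((600,800,3),np.uint8);o[:400,:500]=c1;o[:300,500:]=c2;o[300:500,500:]=c4
cv2.imwrite('pics/crop1.png',o)
for n,l in(("side",[(282,233),(332,232),(267,194),(292,297),(215,200)]),("scene",[(339.5,212),(300,217),(372,241.5),(315,183),(414,230)])):
  for p in l: print(n,p,np.round(ray(n,p,.012),3))
print("foot",ray("side",(354.5,344),.006),ray("scene",(275,170),.006))
for n,l in(("side",[(423,252),(413,291),(267,158)]),("scene",[(226,208),(241,186)])):
  for p in l: print(n,p,np.round(ray(n,p,.03),3))
```

```text
side (282, 233) [0.42  0.001 0.012]
side (332, 232) [ 0.547 -0.055  0.012]
side (267, 194) [0.443 0.18  0.012]
side (292, 297) [ 0.361 -0.206  0.012]
side (215, 200) [0.29  0.219 0.012]
scene (339.5, 212) [0.423 0.017 0.012]
scene (300, 217) [ 0.548 -0.041  0.012]
scene (372, 241.5) [0.449 0.196 0.012]
scene (315, 183) [ 0.368 -0.187  0.012]
scene (414, 230) [0.301 0.238 0.012]
foot [ 0.43511434 -0.37051339  0.006     ] [ 0.42732809 -0.37763666  0.006     ]
side (423, 252) [ 0.717 -0.236  0.03 ]
side (413, 291) [ 0.618 -0.325  0.03 ]
side (267, 158) [0.505 0.342 0.03 ]
scene (226, 208) [ 0.729 -0.213  0.03 ]
scene (241, 186) [ 0.619 -0.311  0.03 ]
```

View pics/crop1.png

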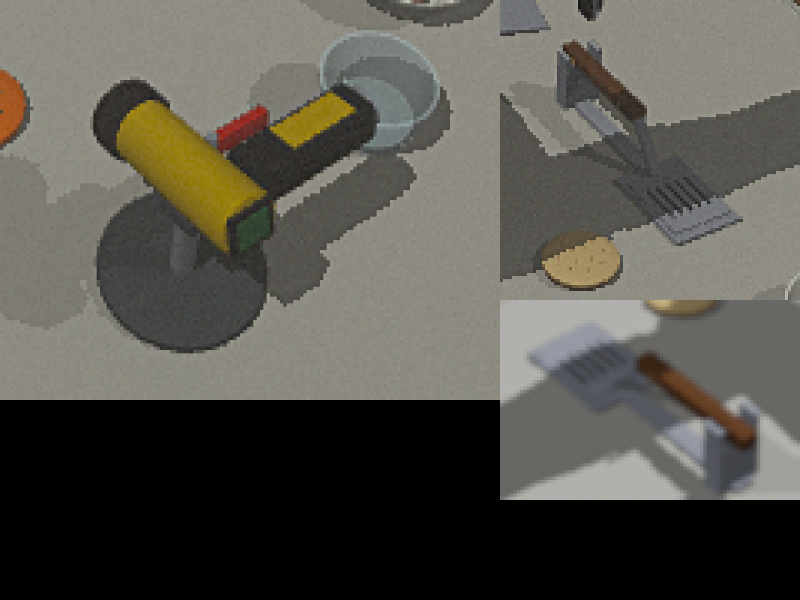

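Run:
```python
from h import *
snap("wrist","w0")
```

```text
(no output)
```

View pics/w0.png

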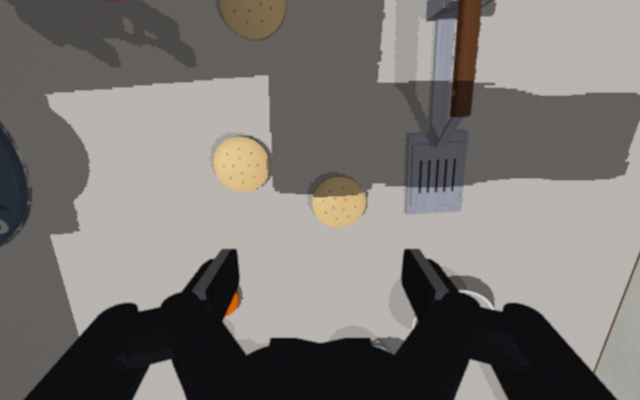

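Call:
step_arm(motion=[[0, 0, 0, -38, -4, -5, 85], [0, 0, 0, -38, -4, -5, 85], [0, 0, 0, -38, -4, -5, 85], [0, 0, 0, -38, -4, -5, 85], [0, 0, 0, -38, -4, -5, 85], [0, 0, 0, -38, -4, -5, 85], [0, 0, 0, -38, -4, -5, 85], [0, 0, 0, -34, -2, -5, 85], [0, 0, 0, 0, 0, 0, 85], [0, 0, 0, 0, 0, 0, 85]])

```text
time_s: 1.15
tool_pos: [0.4946, -0.3005, 0.2564]
tool_rot: [0.708, 0.707, -0.0, -0.001]
wrist_force: [0.4, 0.5, 0.5]
opening: 0.0846
grip_force: 0.0
```

The wrist view from the start pose shows rusks at (242,164), (340,202) and (252,10, cut off). The turner blade is at (436,172), with its front edge at row 212 and the handle running up to (470,5).

Run:
```python
from h import *
import json
snap("wrist","w1")
c=ctrl.camera_info("wrist"); json.dump({k:np.array(v).tolist() for k,v in c.items()},open("w1.json","w"))
print(np.round(c["world_from_camera"],3).tolist())
```

```text
[[1.0, -0.001, 0.0, 0.496], [-0.001, -0.953, -0.304, -0.223], [0.0, 0.304, -0.953, 0.415], [0.0, 0.0, 0.0, 1.0]]
```

View pics/w1.png

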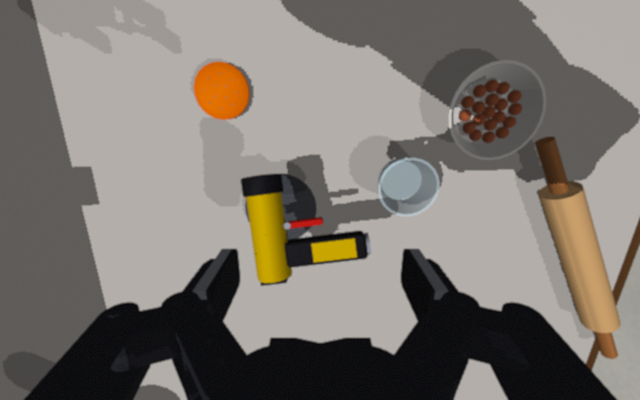

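The view over the thermometer shows the barrel nose up at (262,176), its rear at (271,283) and the red trigger at (305,223). The handle runs from (287,253) to (369,244). The ramekin at (408,186) and the dish at (497,110) are clear of it.

Run:
```python
from h import *
import json
c=json.load(open("w1.json")); im=cv2.imread("pics/w1.png"); hsv=cv2.cvtColor(im,cv2.COLOR_BGR2HSV)
yel=cv2.inRange(hsv,(22,150,90),(32,255,255)); red=cv2.inRange(hsv,(0,170,80),(6,255,255))|cv2.inRange(hsv,(174,170,80),(180,255,255))
yel[:150]=0;red[:200]=0;red[240:]=0;red[:,:280]=0;red[:,330:]=0
for nm,m in(("yel",yel),("red",red)):
  cs,_=cv2.findContours(m,0,2)
  for k in sorted(cs,key=cv2.contourArea)[-2:]:
    r=cv2.minAreaRect(k); print(nm,cv2.contourArea(k),np.round(cv2.boxPoints(r),1).tolist(),np.round(r[0],1))
def P(uv,z): return np.round(ray(0,uv,z,c)*1000,1)
print("hend",P((369,244),.123));
```

```text
yel 857.0 [[310.1000061035156, 242.6999969482422], [354.79998779296875, 237.1999969482422], [357.29998779296875, 257.5], [312.6000061035156, 263.0]] [333.7 250.1]
yel 2730.5 [[245.6999969482422, 195.89999389648438], [280.0, 191.3000030517578], [291.79998779296875, 279.8999938964844], [257.5, 284.5]] [268.7 237.9]
red 184.5 [[289.8999938964844, 221.0], [320.8999938964844, 217.10000610351562], [321.79998779296875, 224.39999389648438], [290.79998779296875, 228.3000030517578]] [305.8 222.7]
hend [ 552.1 -372.8  123. ]
```

Run:
```python
from h import *
import json
c=json.load(open("w1.json"))
def P(uv,z): return ray(0,uv,z,c)*1000
a=P((311.4,252.9),.1243);b=P((356,247.3),.1243); d=(b-a)/np.linalg.norm(b-a); yaw=np.arctan2(d[1],d[0])
e=P((290.3,224.6),.106);f=P((321.3,220.8),.106); print(a,b,"hand yaw",np.degrees(yaw),"trig yaw",np.degrees(np.arctan2(*(f-e)[1::-1])),e,f)
h=np.array([-d[1],d[0],0])
print("barrel",P((262.8,193.6),.117),P((274.6,282.2),.135))
# barrel silhouette axis at axis height of mid barrel
line=a-h*3.6; print("handle centre line pt",line,"h",h)
```

```text
[ 485.85068937 -383.48691007  124.3       ] [ 537.14315469 -376.34224276  124.3       ] hand yaw 7.929861711589809 trig yaw 7.46794933982884 [ 460.53851742 -355.88388998  106.        ] [ 497.37140449 -351.05570791  106.        ]
barrel [ 432.61435948 -313.97525189  117.        ] [ 443.34870738 -415.42671112  135.        ]
handle centre line pt [ 486.34734813 -387.05248577  124.3       ] h [-0.13796077  0.99043769  0.        ]
```

```bash
cat >> h.py <<'E'
def plan(pos_mm,Rt=None,op=85,vmax=45,wmax=8,order=1,start=None):
    """rows for moving to pos (mm), rotation Rt (matrix, cols=tool axes in world)"""
    s=ctrl.state() if start is None else start
    p=np.array(s["tool_pos"])*1000; R0=R.from_quat(s["tool_rot"]); R1=R0 if Rt is None else R.from_matrix(Rt)
    rv=(R0.inv()*R1).as_rotvec(degrees=True); dp=np.array(pos_mm)-p
    N=int(max(np.ceil(np.linalg.norm(rv)/wmax),np.ceil(np.linalg.norm(dp)/vmax),1))
    step=R.from_rotvec(rv/N,degrees=True); Rk=R0
    for k in range(N):
        sh=Rk.inv().apply(dp/N); Rk=Rk*step
        if order: sh2=Rk.inv().apply(dp/N)
        else: sh2=sh
        print([float(x) for x in np.round(np.r_[rv/N,(sh+sh2)/2],1)]+[op],end=", ")
    print("N",N)
def st():
    s=ctrl.state(); print("t",round(s["time_s"],2),"pos",np.round(np.array(s["tool_pos"])*1000,1),"F",np.round(s["wrist_force"],1),"op",round(s["opening"]*1000,1),"q",np.round(s["joint_pos"],2)); return s
E
cat > th.py <<'E'
from h import *
d=np.array([np.cos(np.radians(7.8)),np.sin(np.radians(7.8)),0]); hh=np.array([-d[1],d[0],0])
b=hh*np.cos(.26)-np.array([0,0,np.sin(.26)]); n=hh*np.sin(.26)+np.array([0,0,np.cos(.26)])
GM=np.array([493.3,-386.1,110.7]); RT=np.c_[-d,b,-n]
def T(up): return GM+7*b-4*n+up*n
E
python3 - <<'E'
from th import *
st(); print(np.linalg.det(RT)); plan(T(70),RT)
E
```

```text
t 1.2 pos [ 494.7 -299.7  256.4] F [-0.5  0.4 -0.3] op 85.5 q [-0.54  0.32  0.21  1.46  0.    1.03]
1.0
[0.9, -1.0, -7.5, -4.7, -0.6, 6.5, 85], [0.9, -1.0, -7.5, -4.5, -1.1, 6.6, 85], [0.9, -1.0, -7.5, -4.2, -1.6, 6.7, 85], [0.9, -1.0, -7.5, -3.9, -2.0, 6.8, 85], [0.9, -1.0, -7.5, -3.5, -2.4, 6.9, 85], [0.9, -1.0, -7.5, -3.0, -2.7, 7.0, 85], [0.9, -1.0, -7.5, -2.5, -3.0, 7.0, 85], [0.9, -1.0, -7.5, -2.0, -3.2, 7.1, 85], [0.9, -1.0, -7.5, -1.5, -3.3, 7.2, 85], [0.9, -1.0, -7.5, -0.9, -3.3, 7.3, 85], [0.9, -1.0, -7.5, -0.3, -3.3, 7.3, 85], [0.9, -1.0, -7.5, 0.2, -3.2, 7.4, 85], [0.9, -1.0, -7.5, 0.7, -3.0, 7.4, 85], N 13
```

Call:
step_arm(motion=[[0.9, -1.0, -7.5, -4.7, -0.6, 6.5, 85], [0.9, -1.0, -7.5, -4.5, -1.1, 6.6, 85], [0.9, -1.0, -7.5, -4.2, -1.6, 6.7, 85], [0.9, -1.0, -7.5, -3.9, -2.0, 6.8, 85], [0.9, -1.0, -7.5, -3.5, -2.4, 6.9, 85], [0.9, -1.0, -7.5, -3.0, -2.7, 7.0, 85], [0.9, -1.0, -7.5, -2.5, -3.0, 7.0, 85], [0.9, -1.0, -7.5, -2.0, -3.2, 7.1, 85], [0.9, -1.0, -7.5, -1.5, -3.3, 7.2, 85], [0.9, -1.0, -7.5, -0.9, -3.3, 7.3, 85], [0.9, -1.0, -7.5, -0.3, -3.3, 7.3, 85], [0.9, -1.0, -7.5, 0.2, -3.2, 7.4, 85]])

```text
time_s: 2.4
tool_pos: [0.4878, -0.3556, 0.1788]
tool_rot: [-0.008, 0.992, -0.126, 0.007]
wrist_force: [0.5, -0.3, 0.1]
opening: 0.085
grip_force: 0.0
```

Call:
step_arm(motion=[[0.9, -1.0, -7.5, 0.7, -3.0, 7.4, 85], [0, 0, 0, 0, 0, 0, 85], [0, 0, 0, 0, 0, 0, 85]])

```text
time_s: 2.7
tool_pos: [0.4871, -0.3608, 0.173]
tool_rot: [-0.069, 0.989, -0.134, 0.007]
wrist_force: [-0.1, -0.7, 0.4]
opening: 0.085
grip_force: 0.0
```

Run:
```python
from th import *
st(); plan(T(70),RT); plan(T(0),RT,vmax=20)
snap("wrist","w2");snap("side","s2")
c=ctrl.camera_info("wrist")
print("gm",proj(0,GM/1000,c),"pad",proj(0,(GM+38*b)/1000,c))
a=cv2.imread("pics/s2.png")[230:400,240:480];w=cv2.imread("pics/w2.png")
cv2.imwrite("pics/v2.png",np.vstack([cv2.resize(w,(480,300)),cv2.resize(a,(480,300))]))
```

```text
t 2.7 pos [ 487.1 -360.8  173. ] F [-0.1 -0.7  0.4] op 85.0 q [-0.53  0.27 -0.12  1.02 -0.21 -0.68]
[-0.5, -0.2, 0.2, -2.8, -2.0, 0.9, 85], N 1
[-0.1, -0.0, 0.1, -0.7, -0.4, 17.7, 85], [-0.1, -0.0, 0.1, -0.7, -0.4, 17.7, 85], [-0.1, -0.0, 0.1, -0.7, -0.4, 17.7, 85], [-0.1, -0.0, 0.1, -0.7, -0.5, 17.7, 85], N 4
gm [312.89728196 205.61961741] pad [357.78523379 205.9135043 ]
```

View pics/v2.png

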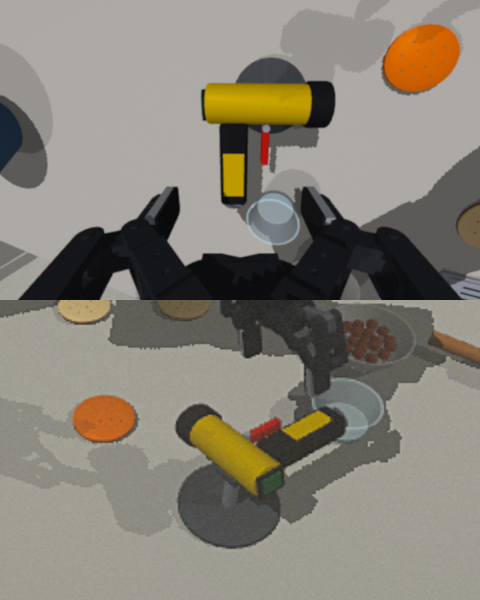

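The close crop shows grip_mid projecting onto the handle at (235,154) and the pad point onto the red trigger front at (268,155). The fingers straddle both, so the grip position is right.

Call:
step_arm(motion=[[-0.5, -0.2, 0.2, -2.8, -2.0, 1, 85], [0, 0, 0, 0, 0, 23, 85], [0, 0, 0, 0, 0, 23, 85], [0, 0, 0, 0, 0, 16, 85], [0, 0, 0, 0, 0, 7, 70], [0, 0, 0, 0, 0, 0, 60], [0, 0, 0, 0, 0, 0, 55]])

```text
time_s: 3.5
tool_pos: [0.4929, -0.3815, 0.1064]
tool_rot: [-0.069, 0.989, -0.13, 0.009]
wrist_force: [0.5, -0.5, 0.9]
opening: 0.0552
grip_force: 0.0
```

Run:
```python
from th import *
st(); plan(T(0),RT)
```

```text
t 3.5 pos [ 492.9 -381.5  106.4] F [ 0.5 -0.5  0.9] op 55.2 q [-0.56  0.34 -0.2   0.86 -0.2  -0.71]
[-0.1, 0.0, 0.1, 0.2, 1.4, 1.0, 85], N 1
```

Call:
step_arm(motion=[[0, 0, 0, 0, 1, 0, 50], [0, 0, 0, 0, 0, 0, 46], [0, 0, 0, 0, 0, 0, 43], [0, 0, 0, 0, 0, 0, 42], [0, 0, 0, 0, 0, 0, 42]])

```text
time_s: 4.0
tool_pos: [0.4924, -0.3803, 0.1056]
tool_rot: [-0.069, 0.989, -0.13, 0.009]
wrist_force: [-0.5, 0.6, 0.6]
opening: 0.0421
grip_force: 0.0
```

Run:
```python
from th import *
st();w=snap("wrist","w3");a=snap("side","s3")[270:370,300:440]
print(proj("side",(GM+5*b)/1000))
cv2.imwrite("pics/v3.png",np.vstack([cv2.resize(w[130:330,180:460],(560,300),interpolation=3),cv2.resize(a,(560,300),interpolation=3)]))
```

```text
t 4.0 pos [ 492.4 -380.3  105.6] F [-0.5  0.6  0.6] op 42.1 q [-0.56  0.34 -0.2   0.86 -0.2  -0.71]
[385.95913592 309.31897946]
```

View pics/v3.png

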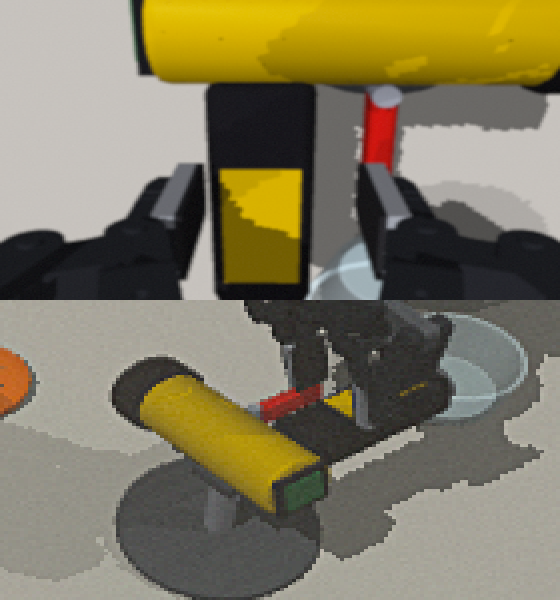

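Run:
```python
from th import *
s=ctrl.state();Rm=R.from_quat(s["tool_rot"]);p=np.array(s["tool_pos"])*1000
c=ctrl.camera_info("wrist")
q=lambda P:np.round((proj(0,P/1000,c)-[180,130])*[2,1.5])
print("handle top edges",q(GM+15*b+14*n),q(GM-15*b+14*n),q(GM-19*d+15*b+14*n),"end",q(GM+59*d+14*n))
for z in(-20,-5,0,14):
  for x in(11,-11): print(z,x,q(p+Rm.apply([x,21,z])),q(p+Rm.apply([x,-21,z])))
print("padc",q(GM+38*b),q(GM+38*b+7*n), q(GM+29*b+7*n))
```

```text
handle top edges [315. 183.] [207. 183.] [316. 136.] end [262. 310.]
-20 11 [364. 159.] [208. 159.]
-20 -11 [361. 212.] [211. 212.]
-5 11 [357. 142.] [214. 142.]
-5 -11 [354. 192.] [217. 192.]
0 11 [355. 137.] [216. 137.]
0 -11 [352. 186.] [219. 186.]
14 11 [349. 125.] [221. 125.]
14 -11 [347. 170.] [223. 170.]
padc [388. 167.] [392. 175.] [361. 175.]
```

Call:
step_arm(motion=[[0, 0, 0, 0, 0, 0, 60], [0, 0, 0, 0, 0, 0, 60], [0, 0, 0, 0, 0, 7, 60], [0, 0, 0, 0, 0, 7, 60], [0, 0, 0, 0, 0, 0, 54], [0, 0, 0, 0, 0, 0, 48], [0, 0, 0, 0, 0, 0, 44], [0, 0, 0, 0, 0, 0, 42], [0, 0, 0, 0, 0, 0, 42]])

```text
time_s: 5.0
tool_pos: [0.4954, -0.3835, 0.0982]
tool_rot: [-0.07, 0.989, -0.131, 0.013]
wrist_force: [-10.7, 24.4, 57.8]
opening: 0.0422
grip_force: 31.2
```

Run:
```python
from th import *
st();w=snap("wrist","w4");a=snap("side","s4")[270:370,300:440]
c=ctrl.camera_info("wrist")
q=lambda P:np.round((proj(0,P/1000,c)-[180,130])*[2,1.5])
print("front edge tip let-go",q(GM+12*d+38*b+7*n),"hinge end",q(GM-30*d+38*b+7*n))
cv2.imwrite("pics/v4.png",np.vstack([cv2.resize(w[130:330,180:460],(560,300),interpolation=3),cv2.resize(a,(560,300),interpolation=3)]))
```

```text
t 5.0 pos [ 495.4 -383.5   98.2] F [-10.7  24.4  57.8] op 42.2 q [-0.56  0.35 -0.21  0.83 -0.2  -0.72]
front edge tip let-go [401. 207.] hinge end [412. 102.]
```

View pics/v4.png

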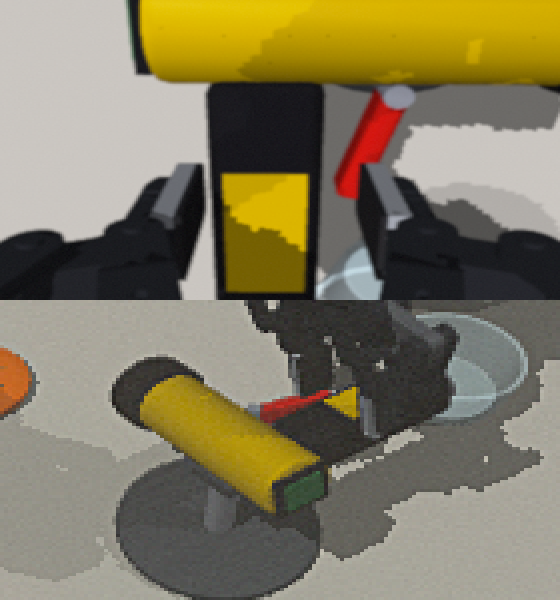

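Call:
step_arm(motion=[[0, 0, 0, 0, 0, -3, 43], [0, 0, 0, 0, 0, -3, 43], [0, 0, 0, 0, 0, 0, 43], [0, 0, 0, 0, 0, 0, 43]])

```text
time_s: 5.5
tool_pos: [0.4945, -0.3824, 0.0998]
tool_rot: [-0.069, 0.989, -0.13, 0.011]
wrist_force: [-0.7, 8.7, 20.1]
opening: 0.0432
grip_force: 10.4
```

Call:
step_arm(motion=[[0, 0, 0, 0, 0, -1, 43], [0, 0, 0, 0, 0, 0, 43], [0, 0, 0, 0, 0, 0, 43], [0, 0, 0, 0, 0, 0, 43], [0, 0, 0, 0, 0, 0, 43], [0, 0, 0, 0, 0, 0, 43], [0, 0, 0, 0, 0, 0, 43], [0, 0, 0, 0, 0, 0, 43]])

```text
time_s: 6.3
tool_pos: [0.4944, -0.3821, 0.1]
tool_rot: [-0.069, 0.989, -0.13, 0.011]
wrist_force: [1.5, 5.6, 12.1]
opening: 0.043
grip_force: 6.9
```

Run:
```python
from th import *
s=st();w=snap("wrist","w5"); print(s["grip_force"])
hsv=cv2.cvtColor(w,cv2.COLOR_BGR2HSV);m=cv2.inRange(hsv,(0,170,80),(6,255,255))|cv2.inRange(hsv,(174,170,80),(180,255,255))
m[:170]=0;m[270:]=0;m[:,:330]=0;m[:,400:]=0
k=max(cv2.findContours(m,0,2)[0],key=cv2.contourArea);r=cv2.fitLine(k,2,0,.01,.01).ravel();print("red dir deg",np.degrees(np.arctan2(r[0],r[1])))
for f in("w4","w3"):
  w=cv2.imread(f"pics/{f}.png");hsv=cv2.cvtColor(w,cv2.COLOR_BGR2HSV);m=cv2.inRange(hsv,(0,170,80),(6,255,255))|cv2.inRange(hsv,(174,170,80),(180,255,255))
  m[:170]=0;m[270:]=0;m[:,:330]=0;m[:,400:]=0
  k=max(cv2.findContours(m,0,2)[0],key=cv2.contourArea);r=cv2.fitLine(k,2,0,.01,.01).ravel();print(f,np.degrees(np.arctan2(r[0],r[1])))
```

```text
t 6.3 pos [ 494.4 -382.1  100. ] F [ 1.5  5.6 12.1] op 43.0 q [-0.56  0.34 -0.21  0.85 -0.2  -0.71]
6.936195278540254
red dir deg 167.28036
w4 161.92635
w3 6.807872
```

Call:
step_arm(motion=[[0, 0, 0, 0, 0, 0, 41], [0, 0, 0, 0, 0, 0, 40], [0, 0, 0, 0, 0, 0, 40]])

```text
time_s: 6.65
tool_pos: [0.4943, -0.3821, 0.1002]
tool_rot: [-0.069, 0.989, -0.13, 0.011]
wrist_force: [0.7, 6.3, 15.7]
opening: 0.0403
grip_force: 9.5
```

```bash
cat >> h.py <<'E'
def reddir(f):
    w=snap("wrist",f);hsv=cv2.cvtColor(w,cv2.COLOR_BGR2HSV);m=cv2.inRange(hsv,(0,170,80),(6,255,255))|cv2.inRange(hsv,(174,170,80),(180,255,255))
    m[:170]=0;m[270:]=0;m[:,:330]=0;m[:,400:]=0
    k=max(cv2.findContours(m,0,2)[0],key=cv2.contourArea);print(cv2.boundingRect(k),np.round(cv2.boxPoints(cv2.minAreaRect(k))).tolist())
E
python3 - <<'E'
from h import *
s=st();print(s["grip_force"]);reddir("w6")
E
```

```text
t 6.65 pos [ 494.3 -382.1  100.2] F [ 0.7  6.3 15.7] op 40.3 q [-0.56  0.34 -0.21  0.85 -0.2  -0.71]
9.486465761438012
(353, 192, 27, 69) [[350.0, 259.0], [365.0, 192.0], [381.0, 196.0], [366.0, 263.0]]
```

Call:
step_arm(motion=[[0, 0, 0, 0, 0, 0, 37], [0, 0, 0, 0, 0, 0, 36], [0, 0, 0, 0, 0, 0, 36]])

```text
time_s: 7.0
tool_pos: [0.4946, -0.3838, 0.1012]
tool_rot: [-0.069, 0.989, -0.132, 0.011]
wrist_force: [0.1, 0.8, 16.6]
opening: 0.0361
grip_force: 13.2
```

Run:
```python
from h import *
s=st();print(s["grip_force"]);reddir("w7")
w=cv2.imread("pics/w7.png");a=snap("side","s7")[270:370,300:440]
cv2.imwrite("pics/v7.png",np.vstack([cv2.resize(w[130:330,180:460],(560,300),interpolation=3),cv2.resize(a,(560,300),interpolation=3)]))
```

```text
t 7.0 pos [ 494.6 -383.8  101.2] F [ 0.1  0.8 16.6] op 36.1 q [-0.56  0.34 -0.21  0.84 -0.2  -0.71]
13.193006180226803
(355, 191, 28, 52) [[353.0, 237.0], [368.0, 191.0], [384.0, 196.0], [370.0, 242.0]]
```

View pics/v7.png

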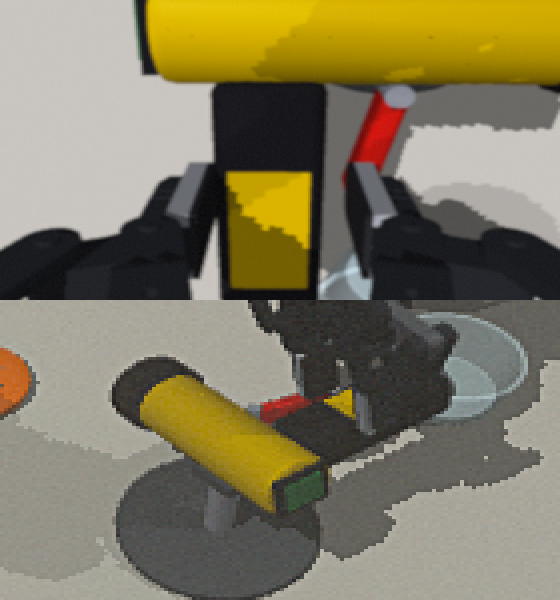

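Run:
```python
from th import *
s=ctrl.state();Rm=R.from_quat(s["tool_rot"]);p=np.array(s["tool_pos"])*1000
q=lambda P:np.round((proj("side",P/1000)-[300,270])*[4,3]+[0,300])
for z in(-30,-15,0,14): print(z,[q(p+Rm.apply([x,y,z])).tolist() for y in(-18,18) for x in(11,-11)])
print("handle top corners",[q(GM+i*b+14*n+k*d).tolist() for i in(-15,15) for k in(-30,59)],"trig tip",q(GM+34*b+12*d))
print("foot",[q(np.array([GM[0]-53.5-2.9+55*np.cos(t),GM[1]-7.4+21.1+55*np.sin(t),8])).tolist() for t in (0,1.57,3.14,4.71)])
```

```text
-30 [[353.0, 415.0], [386.0, 399.0], [303.0, 386.0], [336.0, 371.0]]
-15 [[354.0, 433.0], [388.0, 417.0], [305.0, 404.0], [338.0, 388.0]]
0 [[356.0, 450.0], [389.0, 434.0], [307.0, 420.0], [340.0, 405.0]]
14 [[357.0, 466.0], [390.0, 449.0], [309.0, 436.0], [341.0, 421.0]]
handle top corners [[324.0, 440.0], [458.0, 377.0], [283.0, 415.0], [415.0, 355.0]] trig tip [323. 387.]
foot [[310.0, 491.0], [173.0, 460.0], [132.0, 553.0], [278.0, 589.0]]
```

The fingertips sit higher than I assumed: both views put them near handle-top level, with the left tip resting on the handle. I'll open, go deeper and squeeze again.

Call:
step_arm(motion=[[0, 0, 0, 0, 0, 0, 60], [0, 0, 0, 0, 0, 0, 64], [0, 0, 0, 0, 0, 0, 64], [0, 0, 0, 0, 0, 6, 64], [0, 0, 0, 0, 0, 6, 64], [0, 0, 0, 0, 0, 0, 64]])

```text
time_s: 7.7
tool_pos: [0.4923, -0.385, 0.0855]
tool_rot: [-0.069, 0.989, -0.129, 0.008]
wrist_force: [0.3, 0.4, -0.3]
opening: 0.0643
grip_force: 0.0
```

Run:
```python
from th import *
s=st();plan(T(-20),RT)
```

```text
t 7.7 pos [ 492.3 -385.    85.5] F [ 0.3  0.4 -0.3] op 64.3 q [-0.56  0.36 -0.22  0.82 -0.2  -0.72]
[0.0, -0.1, 0.2, -0.9, -0.7, -0.1, 85], N 1
```

Call:
step_arm(motion=[[0, 0, 0, 0, 0, 4, 64], [0, 0, 0, 0, 0, 4, 60], [0, 0, 0, 0, 0, 0, 56], [0, 0, 0, 0, 0, 0, 50], [0, 0, 0, 0, 0, 0, 46], [0, 0, 0, 0, 0, 0, 42], [0, 0, 0, 0, 0, 0, 40]])

```text
time_s: 8.4
tool_pos: [0.493, -0.3856, 0.0792]
tool_rot: [-0.069, 0.989, -0.128, 0.009]
wrist_force: [-1.4, 10.2, 4.7]
opening: 0.0439
grip_force: 57.8
```

Run:
```python
from h import *
s=st();print(s["grip_force"]);reddir("w8")
```

```text
t 8.4 pos [ 493.  -385.6   79.2] F [-1.4 10.2  4.7] op 43.9 q [-0.56  0.37 -0.23  0.8  -0.2  -0.72]
57.78798624873161
(342, 206, 40, 64) [[341.0, 269.0], [366.0, 206.0], [385.0, 213.0], [361.0, 276.0]]
```

Call:
step_arm(motion=[[0, 0, 0, 0, 0, 0, 40], [0, 0, 0, 0, 0, 0, 40], [0, 0, 0, 0, 0, 0, 40], [0, 0, 0, 0, 0, 0, 40], [0, 0, 0, 0, 0, 0, 40], [0, 0, 0, 0, 0, 0, 40], [0, 0, 0, 0, 0, 0, 40], [0, 0, 0, 0, 0, 0, 40]])

```text
time_s: 9.25
tool_pos: [0.493, -0.3856, 0.0792]
tool_rot: [-0.069, 0.989, -0.128, 0.009]
wrist_force: [-1.3, 10.6, 5.0]
opening: 0.0434
grip_force: 57.8
```

Call:
step_arm(motion=[[0, 0, 0, 0, 0, 0, 64], [0, 0, 0, 0, 0, 0, 64], [0, 0, 0, 0, 0, 0, 64], [0, 0, 0, 0, 0, 0, 64], [0, 0, 0, 0, 0, 0, 64]])

```text
time_s: 9.75
tool_pos: [0.4931, -0.3874, 0.0793]
tool_rot: [-0.069, 0.989, -0.13, 0.009]
wrist_force: [-0.8, 2.7, -1.9]
opening: 0.0638
grip_force: 1.0
```

Run:
```python
from th import *
s=st();reddir("w9")
# turner measure from w0
T0=np.array([[1,0,0,.526],[0,-.952,-.305,.077],[0,.305,-.952,.375],[0,0,0,1.]])
w=cv2.imread("pics/w0.png");hsv=cv2.cvtColor(w,cv2.COLOR_BGR2HSV)
brown=cv2.inRange(hsv,(3,120,30),(14,255,160));brown[:, :440]=0;brown[130:]=0
k=max(cv2.findContours(brown,0,2)[0],key=cv2.contourArea);print(np.round(cv2.boxPoints(cv2.minAreaRect(k))).tolist())
```

```text
t 9.75 pos [ 493.1 -387.4   79.3] F [-0.8  2.7 -1.9] op 63.8 q [-0.56  0.37 -0.23  0.8  -0.2  -0.72]
(367, 209, 23, 61) [[366.0, 269.0], [371.0, 209.0], [390.0, 210.0], [386.0, 270.0]]
[[450.0, 115.0], [459.0, -2.0], [481.0, 0.0], [471.0, 117.0]]
```

Trigger squeezed fully (43.9 mm against the firm stop), held over 1 s and sprung back. Next I go up and over to look at the turner, turning the tool so its x points along the blade.

Call:
step_arm(motion=[[0, 0, 0, 0, 1.5, 0, 72], [0, 0, 0, 0, 0, -20, 85], [0, 0, 0, 0, 0, -40, 85], [0, 0, 0, 0, 0, -45, 85], [0, 0, 0, 0, 0, -45, 85], [0, 0, 0, 0, 0, -30, 85]])

```text
time_s: 10.4
tool_pos: [0.4875, -0.3399, 0.2569]
tool_rot: [-0.069, 0.989, -0.131, 0.011]
wrist_force: [1.1, -0.2, -0.3]
opening: 0.0846
grip_force: 0.0
```

Run:
```python
from h import *
st()
# tool x=-y world, z down
RG=np.array([[0,-1,0],[-1,0,0],[0,0,-1.]])
print(np.linalg.det(RG)); plan((600,150,330),RG)
```

```text
t 10.4 pos [ 487.5 -339.9  256.9] F [ 1.1 -0.2 -0.3] op 84.6 q [-0.5   0.22  0.03  1.22 -0.21 -0.65]
1.0
[-1.0, -0.9, -6.8, -17.2, 35.3, -15.6, 85], [-1.0, -0.9, -6.8, -21.5, 33.3, -14.7, 85], [-1.0, -0.9, -6.8, -25.5, 30.8, -13.7, 85], [-1.0, -0.9, -6.8, -29.2, 27.8, -12.8, 85], [-1.0, -0.9, -6.8, -32.5, 24.3, -11.8, 85], [-1.0, -0.9, -6.8, -35.3, 20.5, -10.9, 85], [-1.0, -0.9, -6.8, -37.7, 16.4, -10.0, 85], [-1.0, -0.9, -6.8, -39.5, 12.0, -9.1, 85], [-1.0, -0.9, -6.8, -40.8, 7.3, -8.3, 85], [-1.0, -0.9, -6.8, -41.5, 2.6, -7.6, 85], [-1.0, -0.9, -6.8, -41.6, -2.2, -6.9, 85], [-1.0, -0.9, -6.8, -41.2, -7.0, -6.3, 85], N 12
```

Call:
step_arm(motion=[[-1.0, -0.9, -6.8, -17.2, 35.3, -15.6, 85], [-1.0, -0.9, -6.8, -21.5, 33.3, -14.7, 85], [-1.0, -0.9, -6.8, -25.5, 30.8, -13.7, 85], [-1.0, -0.9, -6.8, -29.2, 27.8, -12.8, 85], [-1.0, -0.9, -6.8, -32.5, 24.3, -11.8, 85], [-1.0, -0.9, -6.8, -35.3, 20.5, -10.9, 85], [-1.0, -0.9, -6.8, -37.7, 16.4, -10.0, 85], [-1.0, -0.9, -6.8, -39.5, 12.0, -9.1, 85], [-1.0, -0.9, -6.8, -40.8, 7.3, -8.3, 85], [-1.0, -0.9, -6.8, -41.5, 2.6, -7.6, 85], [-1.0, -0.9, -6.8, -41.6, -2.2, -6.9, 85], [-1.0, -0.9, -6.8, -41.2, -7.0, -6.3, 85]])

```text
time_s: 11.6
tool_pos: [0.6275, 0.1441, 0.3242]
tool_rot: [0.709, -0.705, 0.002, -0.001]
wrist_force: [0.9, -0.6, 0.7]
opening: 0.0847
grip_force: 0.0
```

Call:
step_arm(motion=[[0, 0, 0, 0, 0, 0, 85], [0, 0, 0, 0, 0, 0, 85]])

```text
time_s: 11.8
tool_pos: [0.6275, 0.1433, 0.3229]
tool_rot: [0.708, -0.706, 0.002, -0.001]
wrist_force: [-0.3, -0.5, -0.4]
opening: 0.0853
grip_force: 0.0
```

Run:
```python
from h import *
import json
st()
snap("wrist","w10")
c=ctrl.camera_info("wrist"); json.dump({k:np.array(v).tolist() for k,v in c.items()},open("w10.json","w"))
print(np.round(c["world_from_camera"],3).tolist())
```

```text
t 11.8 pos [627.5 143.3 322.9] F [-0.3 -0.5 -0.4] op 85.3 q [ 0.23  0.46  0.58  1.69 -0.   -1.35]
[[-1.0, -0.002, 0.005, 0.627], [-0.001, 0.953, 0.302, 0.063], [-0.005, 0.302, -0.953, 0.482], [0.0, 0.0, 0.0, 1.0]]
```

View pics/w10.png

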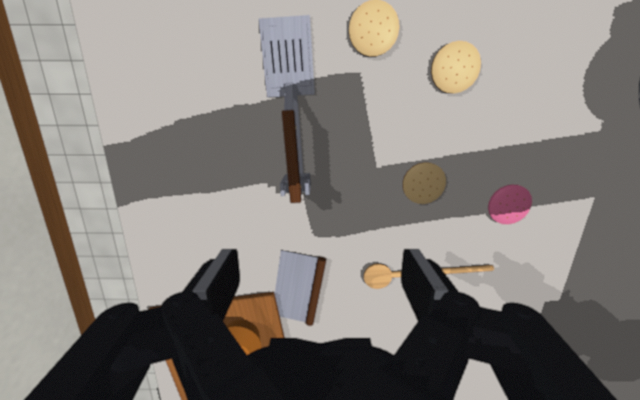

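This overview has right = −x and up = −y. The blade's front edge runs (260,18)–(311,15), the handle (288,111)–(295,202), and the post is at (295,187). The rusks are at (374,27), (457,67) and (425,184). The spoon lies along row 272 and the scraper is at (300,288).

Run:
```python
from h import *
import json
c=json.load(open("w10.json")); im=cv2.imread("pics/w10.png"); hsv=cv2.cvtColor(im,cv2.COLOR_BGR2HSV)
P=lambda uv,z: np.round(ray(0,uv,z,c)*1000,1)
br=cv2.inRange(hsv,(0,100,20),(15,255,140)); br[:100]=0;br[215:]=0;br[:,:270]=0;br[:,310:]=0
k=max(cv2.findContours(br,0,2)[0],key=cv2.contourArea);r=cv2.boxPoints(cv2.minAreaRect(k));r=r[np.argsort(r[:,1])];print(r.tolist())
f=(r[0]+r[1])/2;e=(r[2]+r[3])/2;F,E=P(f,.062),P(e,.062);print("handle front/end",F,E,np.linalg.norm(F-E)); print("heading deg",np.degrees(np.arctan2(*(F-E)[1::-1])))
print("blade edge",P((260,18),.005),P((312,15),.005))
for uv in((374,27),(457,67),(425,184),(511,204)): print("rusk",P(uv,.011))
for uv in((378,276),(492,268)): print("spoon",P(uv,.01))
for uv in((283,250),(327,258),(312,326),(275,318)): print("scraper",P(uv,.01))
m=cv2.inRange(hsv,(14,60,60),(30,255,255));
for k in cv2.findContours(m,0,2)[0]:
  if cv2.contourArea(k)>700:
    e=cv2.fitEllipse(k);print("ell",np.round(e[0],1),np.round(e[1],1),P(e[0],.011))
```

```text
[[293.18719482421875, 110.08576965332031], [281.8299560546875, 111.10499572753906], [301.327392578125, 200.79115295410156], [289.97015380859375, 201.8103790283203]]
handle front/end [676.   67.5  62. ] [667.8 203.8  62. ] 136.5464389868883
heading deg -86.5571548652059
blade edge [718.8 -62.9   5. ] [641.9 -66.8   5. ]
rusk [550.6 -49.7  11. ]
rusk [420.9   4.1  11. ]
rusk [448.7 188.8  11. ]
rusk [293.4 224.9  11. ]
spoon [517.9 372.6  10. ]
spoon [302.3 354.1  10. ]
scraper [699.  317.3  10. ]
scraper [616.5 333.9  10. ]
scraper [646.1 491.6  10. ]
scraper [721.3 472.   10. ]
ell [252.3 322.5] [51.1 57.6] [768.  482.6  11. ]
ell [423.8 182.6] [40.  43.6] [451.1 186.4  11. ]
ell [455.5  66.7] [46.5 54.6] [423.2   3.7  11. ]
ell [373.4  27.6] [49.5 56.9] [551.4 -48.9  11. ]
ell [ 33.4 146.9] [ 21.2 442.5] [1108.3  126.3   11. ]
```

```bash
cat >> h.py <<'E'
def RX(deg,pitch=0):
    """tool x along heading deg (world), nose up by pitch deg"""
    t=np.radians(deg); x=np.array([np.cos(t),np.sin(t),0]); z=np.array([0,0,-1.]); M=np.c_[x,np.cross(z,x),z]
    return M@R.from_rotvec([0,pitch,0],degrees=True).as_matrix()
E
python3 - <<'E'
from h import *
plan((673.5,107,130),RX(-86.55))
E
```

```text
[-0.0, -0.0, -0.7, 7.0, -9.1, 38.7, 85], [-0.0, -0.0, -0.7, 7.2, -9.0, 38.7, 85], [-0.0, -0.0, -0.7, 7.3, -9.0, 38.7, 85], [-0.0, -0.0, -0.7, 7.4, -8.9, 38.7, 85], [-0.0, -0.0, -0.7, 7.6, -8.9, 38.7, 85], N 5
```

Call:
step_arm(motion=[[0, 0, -0.7, 7, -9.1, 38.7, 80], [0, 0, -0.7, 7.2, -9, 38.7, 70], [0, 0, -0.7, 7.3, -9, 38.7, 60], [0, 0, -0.7, 7.4, -8.9, 38.7, 50], [0, 0, -0.7, 7.6, -8.9, 38.7, 50], [0, 0, 0, 0, 0, 0, 50], [0, 0, 0, 0, 0, 0, 50]])

```text
time_s: 12.55
tool_pos: [0.6729, 0.1058, 0.131]
tool_rot: [0.728, -0.685, 0.002, -0.0]
wrist_force: [0.7, 0.3, 0.7]
opening: 0.05
grip_force: 0.0
```

Run:
```python
from h import *
st(); w=snap("wrist","w11"); plan((673.5,107,33),RX(-86.55),op=50)
c=ctrl.camera_info("wrist"); hsv=cv2.cvtColor(w,cv2.COLOR_BGR2HSV)
br=cv2.inRange(hsv,(0,100,20),(15,255,140));br[:, :240]=0;br[:,400:]=0
k=max(cv2.findContours(br,0,2)[0],key=cv2.contourArea);r=cv2.boxPoints(cv2.minAreaRect(k));r=r[np.argsort(r[:,1])];print(r.round().tolist())
for a in((r[0]+r[1])/2,(r[2]+r[3])/2): print((ray(0,a,.063,c)*1000).round(1))
cv2.imwrite("pics/v11.png",w)
```

```text
t 12.55 pos [672.9 105.8 131. ] F [0.7 0.3 0.7] op 50.0 q [ 0.16  0.54  0.24  1.26 -0.   -1.47]
[-0.1, -0.0, 0.0, -0.3, 0.2, 33.1, 50], [-0.1, -0.0, 0.0, -0.2, 0.2, 33.1, 50], [-0.1, -0.0, 0.0, -0.2, 0.1, 33.1, 50], N 3
[[310.0, 159.0], [330.0, 159.0], [330.0, 303.0], [310.0, 303.0]]
[677.7  67.4  63. ]
[669.2 206.9  63. ]
```

View pics/v11.png

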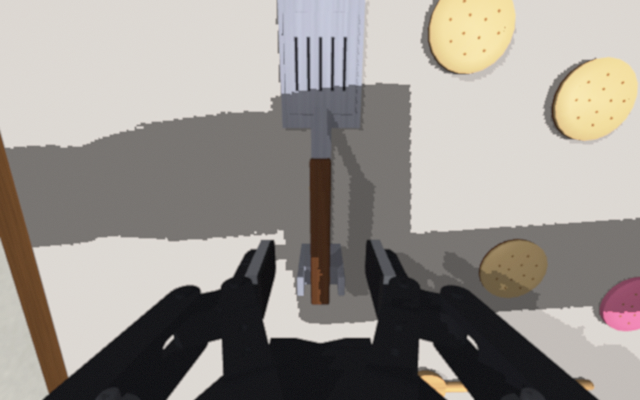

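Call:
step_arm(motion=[[0, 0, 0, -4, -2, 33, 50], [0, 0, 0, 0, 0, 33, 50], [0, 0, 0, 0, 0, 20, 50], [0, 0, 0, 0, 0, 12, 40], [0, 0, 0, 0, 0, 0, 40]])

```text
time_s: 13.1
tool_pos: [0.6756, 0.111, 0.0328]
tool_rot: [0.729, -0.685, 0.002, -0.001]
wrist_force: [0.3, 0.4, 0.1]
opening: 0.04
grip_force: 0.0
```

Run:
```python
from h import *
st(); plan((675,110,33),RX(-86.55),op=50)
```

```text
t 13.1 pos [675.6 111.   32.8] F [0.3 0.4 0.1] op 40.0 q [ 0.16  0.61  0.09  1.05 -0.   -1.47]
[-0.2, -0.1, 0.2, 1.0, 0.7, -0.2, 50], N 1
```

Call:
step_arm(motion=[[0, 0, 0, 0, 0, 0, 25], [0, 0, 0, 0, 0, 0, 15], [0, 0, 0, 0, 0, 0, 10], [0, 0, 0, 0, 0, 0, 10], [0, 0, 0, 0, 0, 0, 10]])

```text
time_s: 13.6
tool_pos: [0.677, 0.1111, 0.0345]
tool_rot: [0.729, -0.685, 0.003, -0.002]
wrist_force: [-0.2, 0.7, 6.9]
opening: 0.0162
grip_force: 59.8
```

Run:
```python
from h import *
s=st(); print(s["grip_force"],s["tool_pos"],s["tool_rot"])
```

```text
t 13.6 pos [677.  111.1  34.5] F [-0.2  0.7  6.9] op 16.2 q [ 0.16  0.6   0.09  1.05 -0.   -1.47]
59.801360964775085 [0.67703565 0.11112085 0.03454588] [ 0.7289843  -0.68452001  0.00309115 -0.00216502]
```

Call:
step_arm(motion=[[0, 0, 0, 0, 0, -15, 10], [0, 0, 0, 0, 0, -35, 10], [0, 0, 0, 0, 0, -45, 10], [0, 0, 0, 0, 0, -45, 10], [0, 0, 0, 0, 0, -10, 10], [0, 0, 0, 0, 0, 0, 10]])

```text
time_s: 14.2
tool_pos: [0.6763, 0.1113, 0.1851]
tool_rot: [0.729, -0.685, 0.004, -0.003]
wrist_force: [-0.6, 0.1, -2.2]
opening: 0.0166
grip_force: 58.8
```

Run:
```python
from h import *
s=st(); print(s["grip_force"],s["ft_torque"])
w=snap("wrist","w12"); a=snap("side","s12"); b=snap("scene","c12")
cv2.imwrite("pics/v12.png",np.vstack([np.hstack([cv2.resize(w,(400,250)),cv2.resize(b,(400,250))]),cv2.resize(a[60:260,240:460],(800,350))]))
```

```text
t 14.2 pos [676.3 111.3 185.1] F [-0.6  0.1 -2.2] op 16.6 q [ 0.16  0.53  0.35  1.39 -0.   -1.47]
58.82907450199127 [0.01539325 0.00460228 0.01758454]
```

View pics/v12.png

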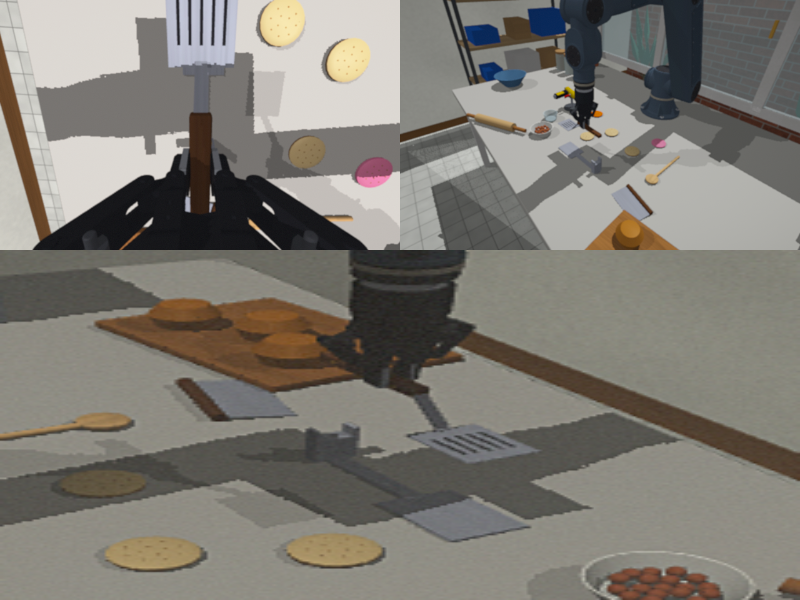

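The turner is held and level; its blade's front edge in the side picture is at px (368,181)–(388,171). The empty tray's front edge is at (365,226)–(385,217).

Run:
```python
from h import *
s=st(); Rm=R.from_quat(s["tool_rot"]);p=np.array(s["tool_pos"])*1000
for uv in((367.9,181.1),(387.7,171.4),(377.8,176.2)):
  P=ray("side",uv,.1551)*1000; print(P.round(1),Rm.inv().apply(P-p).round(1))
for uv in((365.1,226.3),(385,217.1)): print("tray",ray("side",uv,.004)*1000)
```

```text
t 14.35 pos [674.2 111.  180.4] F [-0.4 -0.8 -1.8] op 16.7 q [ 0.16  0.53  0.34  1.38 -0.   -1.47]
[650.  -52.1 155.1] [161.2  34.4  25.6]
[722.8 -37.5 155.1] [151.1 -39.2  25.7]
[685.9 -44.7 155.1] [156.   -1.9  25.6]
tray [648.2315648  -67.55835212   4.        ]
tray [721.99400951 -59.11490366   4.        ]
```

```bash
cat >> h.py <<'E'
E0,Z0=161.,30.5
def tcp(edge,hd,pitch): M=RX(hd,pitch); return np.array(edge)-M@[E0,0,Z0],M
def edge():
    s=ctrl.state(); M=R.from_quat(s["tool_rot"]).as_matrix(); x=M[:,0]
    print("edge",(np.array(s["tool_pos"])*1000+M@[E0,0,Z0]).round(1),"hd",np.degrees(np.arctan2(x[1],x[0])).round(1),"pitch",np.degrees(np.arcsin(x[2])).round(1),"roll",np.degrees(np.arcsin(M[2,1])).round(1))
def behind(c,hd,d,z):
    t=np.radians(hd); return np.array([c[0]-d*np.cos(t),c[1]-d*np.sin(t),z])
E
python3 - <<'E'
from h import *
st();edge(); p,M=tcp(behind((450,187),-160,70,60),-160,-6); print(p); plan(p,M,op=10)
E
```

```text
t 14.35 pos [674.2 111.  180.4] F [-0.4 -0.8 -1.8] op 16.7 q [ 0.16  0.53  0.34  1.38 -0.   -1.47]
edge [684.3 -49.8 150.2] hd -86.4 pitch 0.1 roll -0.1
[663.24435907 264.61459933 107.16200039]
[0.4, -0.5, 7.4, -15.3, 1.1, 7.4, 10], [0.4, -0.5, 7.4, -15.0, 3.1, 7.5, 10], [0.4, -0.5, 7.4, -14.4, 5.1, 7.6, 10], [0.4, -0.5, 7.4, -13.5, 6.9, 7.7, 10], [0.4, -0.5, 7.4, -12.5, 8.6, 7.7, 10], [0.4, -0.5, 7.4, -11.2, 10.2, 7.8, 10], [0.4, -0.5, 7.4, -9.7, 11.6, 7.8, 10], [0.4, -0.5, 7.4, -8.1, 12.8, 7.8, 10], [0.4, -0.5, 7.4, -6.3, 13.8, 7.8, 10], [0.4, -0.5, 7.4, -4.4, 14.5, 7.8, 10], N 10
```

Call:
step_arm(motion=[[0.4, -0.5, 7.4, -15.3, 1.1, 7.4, 10], [0.4, -0.5, 7.4, -15.0, 3.1, 7.5, 10], [0.4, -0.5, 7.4, -14.4, 5.1, 7.6, 10], [0.4, -0.5, 7.4, -13.5, 6.9, 7.7, 10], [0.4, -0.5, 7.4, -12.5, 8.6, 7.7, 10], [0.4, -0.5, 7.4, -11.2, 10.2, 7.8, 10], [0.4, -0.5, 7.4, -9.7, 11.6, 7.8, 10], [0.4, -0.5, 7.4, -8.1, 12.8, 7.8, 10], [0.4, -0.5, 7.4, -6.3, 13.8, 7.8, 10], [0.4, -0.5, 7.4, -4.4, 14.5, 7.8, 10], [0, 0, 0, 0, 0, 0, 10], [0, 0, 0, 0, 0, 0, 10]])

```text
time_s: 15.55
tool_pos: [0.654, 0.2628, 0.106]
tool_rot: [-0.171, 0.984, 0.006, 0.052]
wrist_force: [0.0, 0.2, -0.8]
opening: 0.0162
grip_force: 58.8
```

Run:
```python
from h import *
st();edge(); p,M=tcp(behind((450,187),-160,62,8),-160,-6); plan(p,M,op=10)
w=snap("wrist","w13");c=ctrl.camera_info("wrist");hsv=cv2.cvtColor(w,cv2.COLOR_BGR2HSV)
m=cv2.inRange(hsv,(14,60,50),(30,255,255))
for k in cv2.findContours(m,0,2)[0]:
  if cv2.contourArea(k)>500:
    e=cv2.fitEllipse(k);print("ell",np.round(e[0],1),np.round(e[1],1),(ray(0,e[0],.011,c)*1000).round(1))
```

```text
t 15.55 pos [654.  262.8 106. ] F [ 0.   0.2 -0.8] op 16.2 q [ 0.39  0.52  0.12  1.07 -0.01  0.04]
edge [506.3 209.6  58.9] hd -160.2 pitch -5.9 roll -0.4
[-0.2, -0.0, -0.1, 2.0, -0.6, 25.3, 10], [-0.2, -0.0, -0.1, 2.0, -0.7, 25.3, 10], N 2
ell [574.6 341.2] [ 72.9 246.8] [744.7 621.7  11. ]
ell [515.   66.2] [ 60.9 119.9] [511.2 371.6  11. ]
```

Call:
step_arm(motion=[[0, 0, 0, 2, 0, 25, 10], [0, 0, 0, 2, 0, 24, 10], [0, 0, 0, 0, 0, 6, 10], [0, 0, 0, 0, 0, 3, 10], [0, 0, 0, 0, 0, 0, 10]])

```text
time_s: 16.1
tool_pos: [0.6578, 0.2632, 0.0502]
tool_rot: [-0.17, 0.984, 0.006, 0.053]
wrist_force: [0.2, 0.9, -0.3]
opening: 0.0161
grip_force: 58.8
```

Run:
```python
from h import *
s=st();edge();print(s["ft_torque"])
a=snap("side","s14");b=snap("scene","c14")
cv2.imwrite("pics/v14.png",np.vstack([cv2.resize(a[120:250,210:390],(800,300)),cv2.resize(b[180:300,290:470],(800,300))]))
```

```text
t 16.1 pos [657.8 263.2  50.2] F [ 0.2  0.9 -0.3] op 16.1 q [ 0.39  0.56  0.04  0.95 -0.01  0.04]
edge [510.1 210.5   2.6] hd -160.4 pitch -6.2 roll -0.3
[-0.05332617  0.05628261 -0.02343058]
```

View pics/v14.png

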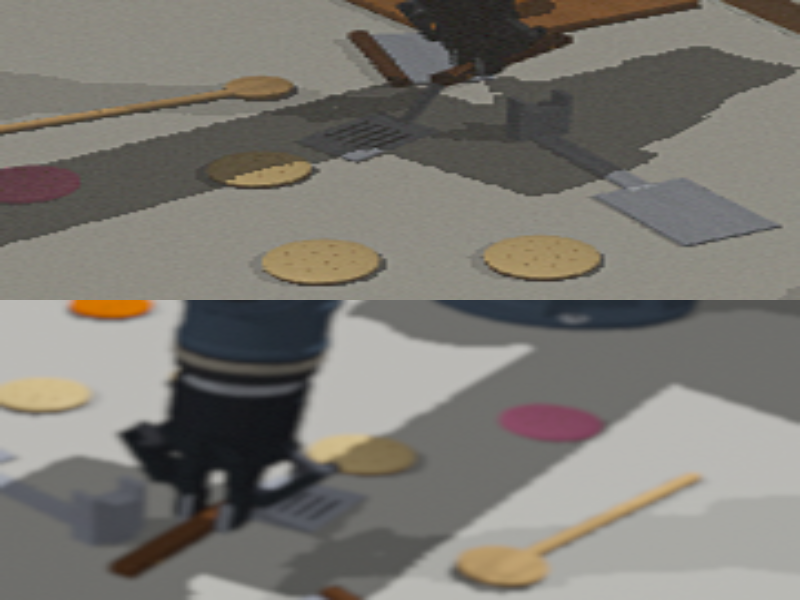

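Side picture: the blade's front edge (px ≈ (284,186)) stands just short of rusk C at px (268,193), roughly in line with it. I have one view left, so from here I rely on numbers.

```bash
cat >> h.py <<'E'
def rusks(show=True):
    out={}
    for n in("side","scene"):
        im=ctrl.get_image(n);hsv=cv2.cvtColor(im,cv2.COLOR_BGR2HSV)
        for nm,lo,hi in(("pale",(13,55,60),(30,255,255)),("brown",(3,70,25),(14,230,150))):
            m=cv2.inRange(hsv,lo,hi); m=cv2.morphologyEx(m,cv2.MORPH_OPEN,np.ones((3,3)))
            for k in cv2.findContours(m,0,2)[0]:
                a=cv2.contourArea(k)
                if 90<a<900 and len(k)>5:
                    e=cv2.fitEllipse(k); P=ray(n,e[0],.011)*1000
                    if 250<P[0]<620 and -300<P[1]<320: print(n,nm,"area",a,"px",np.round(e[0],1),"axes",np.round(e[1],1),"P",P[:2].round(0))
E
python3 - <<'E'
from h import *
print(ray("side",(284.5,186.3),.002)*1000, ray("side",(268.5,192.8),.011)*1000)
rusks()
E
```

```text
[511.76304467 204.76922457   2.        ] [449.82055491 184.48683685  11.        ]
side pale area 383.0 px [281.8 233.1] axes [19.1 26.2] P [420.   2.]
side pale area 371.5 px [331.4 231.1] axes [18.6 26. ] P [548. -50.]
side pale area 263.0 px [268.  192.8] axes [15.2 23.3] P [448. 185.]
scene pale area 266.0 px [371.4 241.5] axes [15.  23.8] P [450. 194.]
scene pale area 211.5 px [299.  217.7] axes [13.1 21.3] P [552. -41.]
scene pale area 103.5 px [314.4 181.8] axes [ 8.7 16.4] P [ 363. -197.]
```

Call:
step_arm(motion=[[0, 0, 0, 0, 0, 2, 10], [0, 0, 0, 0, 0, 1.5, 10], [0, 0, 0, 0, 0, 0, 10]])

```text
time_s: 16.6
tool_pos: [0.6578, 0.2637, 0.0463]
tool_rot: [-0.169, 0.984, 0.006, 0.053]
wrist_force: [0.6, -0.4, 1.0]
opening: 0.016
grip_force: 59.0
```

Run:
```python
from h import *
s=st();edge()
```

```text
t 16.6 pos [657.8 263.7  46.3] F [ 0.6 -0.4  1. ] op 16.0 q [ 0.39  0.56  0.04  0.94 -0.01  0.04]
edge [510.1 211.   -1.3] hd -160.4 pitch -6.2 roll -0.3
```

Call:
step_arm(motion=[[0, 0, 0, 0, 0, 1.5, 10], [0, 0, 0, 8, 0, -0.8, 10], [0, 0, 0, 8, 0, -0.8, 10], [0, 0, 0, 6, 0, -0.6, 10], [0, 0, 0, 0, 0, 0, 10]])

```text
time_s: 17.1
tool_pos: [0.6355, 0.2557, 0.0446]
tool_rot: [-0.169, 0.984, 0.006, 0.053]
wrist_force: [-0.9, 0.1, 1.8]
opening: 0.0164
grip_force: 59.2
```

Run:
```python
from h import *
s=st();edge()
```

```text
t 17.1 pos [635.5 255.7  44.6] F [-0.9  0.1  1.8] op 16.4 q [ 0.39  0.53 -0.03  0.91 -0.01  0.05]
edge [487.7 203.   -2.7] hd -160.4 pitch -6.1 roll -0.3
```

Call:
step_arm(motion=[[0, 0, 0, 7, 0, -0.7, 10], [0, 0, 0, 7, 0, -0.7, 10], [0, 0, 0, 7, 0, -0.7, 10], [0, 0, 0, 3, 0, -0.3, 10], [0, 0, 0, 0, 0, 0, 10]])

```text
time_s: 17.6
tool_pos: [0.6132, 0.2478, 0.0442]
tool_rot: [-0.169, 0.984, 0.006, 0.053]
wrist_force: [-0.3, 0.4, 1.9]
opening: 0.0162
grip_force: 59.3
```

Run:
```python
from h import *
s=st();edge();rusks()
```

```text
t 17.6 pos [613.2 247.8  44.2] F [-0.3  0.4  1.9] op 16.2 q [ 0.39  0.49 -0.1   0.88 -0.01  0.05]
edge [465.5 195.1  -3.1] hd -160.4 pitch -6.1 roll -0.3
side pale area 383.5 px [281.6 233.1] axes [19.  26.5] P [420.   2.]
side pale area 375.5 px [331.3 231.1] axes [19.  25.9] P [548. -50.]
side pale area 269.5 px [267.3 193. ] axes [15.2 23.5] P [446. 185.]
scene pale area 139.0 px [374.9 241.6] axes [14.7 16.7] P [442. 201.]
scene pale area 211.5 px [299.  217.7] axes [13.1 21.3] P [552. -41.]
scene pale area 93.5 px [333.9 210.9] axes [11.  12.8] P [433.  -0.]
scene pale area 102.5 px [314.5 181.7] axes [ 8.8 16.1] P [ 363. -197.]
scene brown area 175.0 px [338.1 266.1] axes [ 7.1 43.9] P [602. 213.]
```

Call:
step_arm(motion=[[0, 0, 0, 0.7, 0, -9.5, 10], [0, 0, 0, 2.3, 0, -9.3, 10], [0, 0, 0, 3.8, 0, -8.8, 10], [0, 0, 0, 5.4, 0, -8, 10], [0, 0, 0, 6.7, 0, -7, 10], [0, 0, 0, 0, 0, 0, 10]])

```text
time_s: 18.3
tool_pos: [0.5915, 0.2404, 0.086]
tool_rot: [-0.169, 0.984, 0.006, 0.054]
wrist_force: [0.2, 0.5, -0.9]
opening: 0.0165
grip_force: 58.8
```

Run:
```python
from h import *
s=st();edge();rusks()
```

```text
t 18.3 pos [591.5 240.4  86. ] F [ 0.2  0.5 -0.9] op 16.5 q [ 0.39  0.42 -0.1   0.94 -0.01  0.05]
edge [443.9 187.8  38.3] hd -160.4 pitch -6.2 roll -0.3
side pale area 384.0 px [281.7 233. ] axes [19.  26.4] P [420.   2.]
side pale area 373.0 px [331.5 231.1] axes [18.7 25.9] P [548. -50.]
side pale area 319.0 px [261.9 189.2] axes [18.1 23.2] P [437. 210.]
scene pale area 212.5 px [299.  217.7] axes [13.2 21.2] P [552. -41.]
scene pale area 102.5 px [314.5 181.7] axes [ 8.8 16.1] P [ 363. -197.]
scene brown area 161.5 px [342. 250.] axes [ 7.8 31.1] P [548. 169.]
```

Rusk C is tilting: its ellipse in the side view is rounder and higher, and its pale face is no longer visible in the scene view. I continue the arc past upright.

Call:
step_arm(motion=[[0, 0, 0, 7.8, 0, -5.5, 10], [0, 0, 0, 8.6, 0, -4.2, 10], [0, 0, 0, 9.2, 0, -2.7, 10], [0, 0, 0, 9.5, 0, -1, 10], [0, 0, 0, 9.5, 0, 0, 10], [0, 0, 0, 9.5, 0, 0, 10], [0, 0, 0, 0, 0, 0, 10]])

```text
time_s: 19.1
tool_pos: [0.5384, 0.2216, 0.092]
tool_rot: [-0.17, 0.984, 0.006, 0.053]
wrist_force: [-0.7, 0.1, -1.6]
opening: 0.0162
grip_force: 58.8
```

Run:
```python
from h import *
s=st();edge();rusks()
```

```text
t 19.1 pos [538.4 221.6  92. ] F [-0.7  0.1 -1.6] op 16.2 q [ 0.4   0.33 -0.23  0.91 -0.01  0.06]
edge [390.6 168.9  44.7] hd -160.4 pitch -6.1 roll -0.3
side pale area 379.5 px [281.7 233. ] axes [18.9 26.5] P [420.   2.]
side pale area 373.5 px [331.4 231.1] axes [18.7 26.1] P [548. -50.]
scene pale area 212.5 px [298.9 217.7] axes [13.1 21.4] P [552. -41.]
scene pale area 194.5 px [338.1 211.4] axes [12.7 20.4] P [424.  11.]
scene pale area 101.5 px [314.4 181.8] axes [ 8.5 16.2] P [ 363. -197.]
scene brown area 128.5 px [351.9 236.2] axes [ 7.1 29.6] P [479. 139.]
```

Call:
step_arm(motion=[[0, 0, 0, -20, 0, -20, 10], [0, 0, 0, -30, 0, -30, 10], [0, 0, 0, -30, 0, -30, 10], [0, 0, 0, -30, 0, -20, 10], [0, 0, 0, 0, 0, 0, 10]])

```text
time_s: 19.7
tool_pos: [0.6377, 0.2576, 0.2067]
tool_rot: [-0.169, 0.984, 0.007, 0.057]
wrist_force: [1.5, 0.4, -1.3]
opening: 0.0163
grip_force: 58.9
```

Run:
```python
from h import *
s=st();edge()
a=snap("side","s15");b=snap("scene","c15");w=snap("wrist","w15")
for n,im in(("side",a),("scene",b)):
  for P in((372,160),(380,165),(385,160),(365,155),(410,175)):
    q=proj(n,(P[0]/1000,P[1]/1000,.013)).round().astype(int); print(n,P,q,im[q[1],q[0]],cv2.cvtColor(im[q[1]:q[1]+1,q[0]:q[0]+1],cv2.COLOR_BGR2HSV)[0,0])
```

```text
t 19.7 pos [637.7 257.6 206.7] F [ 1.5  0.4 -1.3] op 16.3 q [ 0.39  0.44  0.25  1.27 -0.01  0.05]
edge [490.3 205.1 158. ] hd -160.5 pitch -6.6 roll -0.3
side (372, 160) [247 204] [41 49 61] [12 84 61]
side (380, 165) [249 202] [42 49 59] [12 73 59]
side (385, 160) [251 203] [35 45 59] [ 13 104  59]
side (365, 155) [245 205] [42 50 58] [15 70 58]
side (410, 175) [257 198] [75 81 80] [35 19 81]
scene (372, 160) [381 226] [13 38 69] [ 13 207  69]
scene (380, 165) [380 228] [11 37 70] [ 13 215  70]
scene (385, 160) [378 228] [10 38 71] [ 14 219  71]
scene (365, 155) [381 225] [10 40 75] [ 14 221  75]
scene (410, 175) [376 233] [ 96 102 106] [ 18  24 106]
```

C is turned: its landing spot around (372,160) now reads dark brown in both views. Next is rusk B, with heading −90°.

```bash
sed -i 's/(3,70,25),(14,230,150)/(3,60,25),(17,240,120)/' h.py
python3 - <<'E'
from h import *
rusks(); p,M=tcp(behind((550,-48),-90,67,30),-90,-6); plan(p,M,op=10)
E
```

```text
side pale area 383.5 px [281.7 233.1] axes [19.1 26.3] P [420.   2.]
side pale area 372.0 px [331.5 231.1] axes [18.8 25.9] P [548. -50.]
side brown area 252.5 px [244.8 205.8] axes [14.5 22.9] P [364. 156.]
scene pale area 175.5 px [383.2 228. ] axes [12.3 19. ] P [370. 170.]
scene pale area 211.5 px [299.  217.7] axes [13.1 21.3] P [552. -41.]
scene pale area 100.0 px [333.8 211.5] axes [10.9 13.5] P [436.   3.]
scene pale area 104.0 px [314.6 181.8] axes [ 8.3 17. ] P [ 363. -196.]
scene brown area 188.0 px [384.9 228.2] axes [11.7 21.9] P [367. 174.]
scene brown area 170.0 px [335.9 221.8] axes [ 7.4 35.1] P [469.  52.]
[-0.8, -0.0, -7.8, 13.2, -4.4, 12.6, 10], [-0.8, -0.0, -7.8, 13.7, -2.8, 12.5, 10], [-0.8, -0.0, -7.8, 13.9, -1.1, 12.5, 10], [-0.8, -0.0, -7.8, 14.0, 0.6, 12.5, 10], [-0.8, -0.0, -7.8, 13.8, 2.3, 12.5, 10], [-0.8, -0.0, -7.8, 13.3, 4.0, 12.5, 10], [-0.8, -0.0, -7.8, 12.7, 5.6, 12.6, 10], [-0.8, -0.0, -7.8, 11.8, 7.1, 12.7, 10], [-0.8, -0.0, -7.8, 10.8, 8.4, 12.8, 10], N 9
```

Call:
step_arm(motion=[[-0.8, 0, -7.8, 13.2, -4.4, 12.6, 10], [-0.8, 0, -7.8, 13.7, -2.8, 12.5, 10], [-0.8, 0, -7.8, 13.9, -1.1, 12.5, 10], [-0.8, 0, -7.8, 14, 0.6, 12.5, 10], [-0.8, 0, -7.8, 13.8, 2.3, 12.5, 10], [-0.8, 0, -7.8, 13.3, 4, 12.5, 10], [-0.8, 0, -7.8, 12.7, 5.6, 12.6, 10], [-0.8, 0, -7.8, 11.8, 7.1, 12.7, 10], [-0.8, 0, -7.8, 10.8, 8.4, 12.8, 10], [0, 0, 0, 0, 0, 0, 10], [0, 0, 0, 0, 0, 0, 10]])

```text
time_s: 21.05
tool_pos: [0.5464, 0.1817, 0.0785]
tool_rot: [-0.705, 0.707, 0.033, 0.037]
wrist_force: [0.0, 0.5, -0.6]
opening: 0.0166
grip_force: 58.7
```

Run:
```python
from h import *
st();edge();p,M=tcp(behind((550,-48),-90,64,-2),-90,-6); plan(p,M,op=10,vmax=13); rusks()
```

```text
t 21.05 pos [546.4 181.7  78.5] F [ 0.   0.5 -0.6] op 16.6 q [ 0.27  0.38 -0.18  0.98  0.09 -1.3 ]
edge [546.2  24.4  32.4] hd -90.1 pitch -5.6 roll -0.3
[-0.1, -0.1, -0.0, 4.0, -1.2, 10.8, 10], [-0.1, -0.1, -0.0, 4.0, -1.2, 10.8, 10], [-0.1, -0.1, -0.0, 4.1, -1.2, 10.8, 10], N 3
side pale area 385.0 px [281.7 233.1] axes [19.  26.5] P [420.   2.]
side pale area 375.0 px [331.5 231.1] axes [18.8 26.1] P [548. -50.]
side brown area 208.0 px [246.7 204.8] axes [15.1 19. ] P [370. 158.]
scene pale area 170.5 px [383.5 228.2] axes [11.8 20. ] P [370. 171.]
scene pale area 212.5 px [299.1 217.7] axes [13.2 21.4] P [552. -40.]
scene pale area 102.5 px [314.5 181.7] axes [ 8.8 16.1] P [ 363. -197.]
scene brown area 126.5 px [363.3 236.8] axes [ 5.8 42.3] P [453. 163.]
scene brown area 218.5 px [383.9 227.5] axes [13.1 21.7] P [367. 169.]
```

Call:
step_arm(motion=[[0, -0.4, 0, 4, -1.2, 10.8, 10], [0, 0, 0, 4, -1.2, 10.8, 10], [0, 0, 0, 4, -1.2, 11, 10], [0, 0, 0, 0, 0, 2, 10], [0, 0, 0, 0, 0, 0, 10]])

```text
time_s: 21.65
tool_pos: [0.5503, 0.1729, 0.0422]
tool_rot: [0.707, -0.706, -0.035, -0.039]
wrist_force: [0.0, -1.4, 0.1]
opening: 0.0163
grip_force: 59.1
```

Run:
```python
from h import *
st();edge()
```

```text
t 21.65 pos [550.3 172.9  42.2] F [ 0.  -1.4  0.1] op 16.3 q [ 0.25  0.41 -0.23  0.89  0.1  -1.32]
edge [550.7  16.   -4.9] hd -89.9 pitch -6.0 roll -0.3
```

Call:
step_arm(motion=[[0, 0, 0, 7, 0, -0.2, 10], [0, 0, 0, 8, 0, -0.8, 10], [0, 0, 0, 8, 0, -0.8, 10], [0, 0, 0, 7, 0, -0.7, 10], [0, 0, 0, 7, 0, -0.7, 10], [0, 0, 0, 7, 0, -0.7, 10], [0, 0, 0, 3, 0, -0.3, 10], [0, 0, 0, 0, 0, 0, 10]])

```text
time_s: 22.45
tool_pos: [0.5508, 0.1255, 0.0421]
tool_rot: [0.707, -0.706, -0.035, -0.039]
wrist_force: [-0.0, -0.5, 1.3]
opening: 0.0164
grip_force: 59.1
```

Run:
```python
from h import *
st();edge();rusks()
```

```text
t 22.45 pos [550.8 125.5  42.1] F [-0.  -0.5  1.3] op 16.4 q [ 0.17  0.4  -0.25  0.89  0.1  -1.4 ]
edge [551.2 -31.4  -5. ] hd -89.9 pitch -6.0 roll -0.4
side pale area 393.0 px [334.4 235. ] axes [19.6 26.4] P [548. -67.]
side pale area 380.5 px [281.7 233. ] axes [18.7 26.5] P [420.   2.]
side brown area 229.5 px [245.1 206.3] axes [12.9 24.1] P [364. 154.]
scene pale area 93.5 px [382.3 226.7] axes [ 9.6 17.3] P [368. 163.]
scene pale area 200.5 px [295.9 215.2] axes [12.7 21. ] P [552. -59.]
scene brown area 108.0 px [345.1 236.7] axes [ 5.3 37.7] P [498. 128.]
scene brown area 217.5 px [383.8 227.4] axes [13.1 21.5] P [366. 169.]
```

Call:
step_arm(motion=[[0, 0, 0, 0, 0, 2, 10], [0, 0, 0, 3, 0, -0.3, 10], [0, 0, 0, 3, 0, -0.3, 10], [0, 0, 0, 3, 0, -0.3, 10], [0, 0, 0, 3, 0, -0.3, 10], [0, 0, 0, 3, 0, -0.3, 10], [0, 0, 0, 0, 0, 0, 10]])

```text
time_s: 23.25
tool_pos: [0.5509, 0.1107, 0.0401]
tool_rot: [0.707, -0.706, -0.035, -0.039]
wrist_force: [0.5, -2.3, 2.5]
opening: 0.0162
grip_force: 59.3
```

Run:
```python
from h import *
st();edge();rusks()
```

```text
t 23.25 pos [550.9 110.7  40.1] F [ 0.5 -2.3  2.5] op 16.2 q [ 0.14  0.4  -0.26  0.89  0.1  -1.43]
edge [551.3 -46.2  -7.1] hd -89.9 pitch -6.0 roll -0.4
side pale area 402.5 px [336.9 238.8] axes [19.8 26.4] P [548. -83.]
side pale area 382.5 px [281.7 233.1] axes [18.9 26.3] P [420.   2.]
side brown area 181.5 px [243.4 207.6] axes [10.5 23.9] P [357. 150.]
scene pale area 195.0 px [293.3 213. ] axes [12.4 20.6] P [551. -75.]
scene brown area 113.0 px [339.6 233.3] axes [ 5.4 38.2] P [500. 105.]
scene brown area 217.0 px [383.6 227.4] axes [13.1 21.8] P [367. 168.]
```

Run:
```python
from h import *
a=snap("side","s16");b=snap("scene","c16");w=snap("wrist","w16")
o=np.zeros((600,800,3),np.uint8)
o[:360,:440]=cv2.resize(a[190:260,290:376],(440,360),interpolation=3)
o[:360,440:]=cv2.resize(b[190:250,260:320],(360,360),interpolation=3)
o[360:,:384]=cv2.resize(w,(384,240)); o[360:,384:784]=cv2.resize(a[130:250,250:450],(400,240))
cv2.imwrite("pics/v16.png",o)
```

```text
(no output)
```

View pics/v16.png

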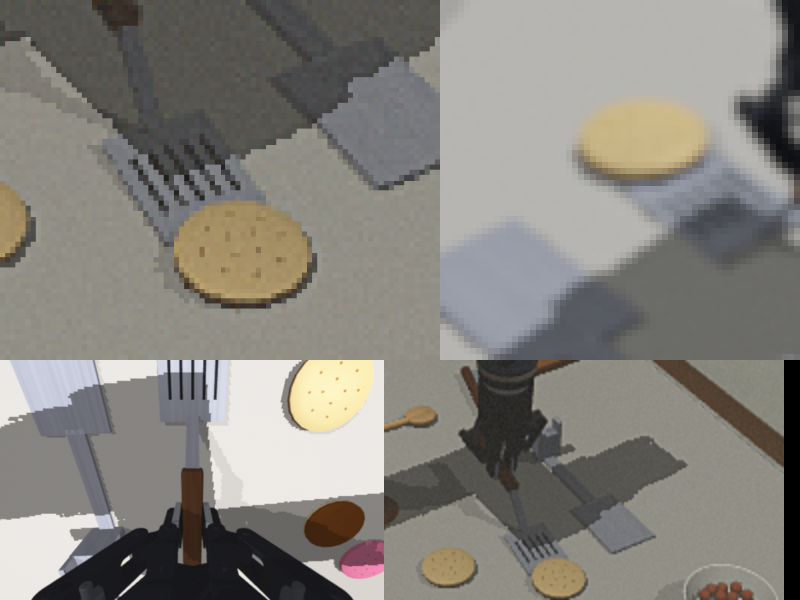

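The last picture shows rusk B (crop (243,250)) overlapping the blade's front edge by a few millimetres. The edge sits under its bevel and has shoved it about 33 mm. I'll lift along the arc from here and check partway.

Call:
step_arm(motion=[[0, 0, 0, 0.3, 0, -3, 10], [0, 0, 0, 0.4, 0, -6.1, 10], [0, 0, 0, 1.2, 0, -8.2, 10], [0, 0, 0, 2, 0, -9.3, 10], [0, 0, 0, 0, 0, 0, 10]])

```text
time_s: 24.0
tool_pos: [0.5516, 0.1045, 0.0678]
tool_rot: [0.707, -0.705, -0.034, -0.04]
wrist_force: [0.2, -0.4, -2.5]
opening: 0.0165
grip_force: 58.8
```

Run:
```python
from h import *
st();edge();rusks()
```

```text
t 24.0 pos [551.6 104.5  67.8] F [ 0.2 -0.4 -2.5] op 16.5 q [ 0.13  0.37 -0.22  0.95  0.1  -1.44]
edge [552.2 -52.4  20.5] hd -89.9 pitch -6.1 roll -0.5
side pale area 502.5 px [338.3 237.5] axes [24.2 26.6] P [554. -80.]
side pale area 389.5 px [281.6 233.2] axes [19.2 26.4] P [420.   2.]
side brown area 167.0 px [244.9 207.4] axes [10.  23.2] P [362. 149.]
scene pale area 92.5 px [292.2 209.6] axes [ 6.2 21.1] P [542. -94.]
scene pale area 150.5 px [339.9 211.4] axes [13.4 15.7] P [419.  15.]
scene brown area 219.5 px [383.7 227.4] axes [13.2 21.7] P [367. 169.]
scene brown area 106.5 px [337.2 223.7] axes [ 5.  40.9] P [473.  62.]
```

B is tilting well (side minor axis 20→24 px, scene 12→6 px).

Call:
step_arm(motion=[[0, 0, 0, 4, 0, -9.5, 10], [0, 0, 0, 5.6, 0, -9.1, 10], [0, 0, 0, 7.2, 0, -8.3, 10], [0, 0, 0, 8.8, 0, -7, 10], [0, 0, 0, 9.5, 0, -4.5, 10], [0, 0, 0, 10.5, 0, -2.5, 10], [0, 0, 0, 10.5, 0, -1, 10], [0, 0, 0, 10.5, 0, -1, 10], [0, 0, 0, 0, 0, 0, 10]])

```text
time_s: 25.0
tool_pos: [0.5503, 0.0325, 0.1014]
tool_rot: [0.706, -0.706, -0.035, -0.039]
wrist_force: [-0.3, -0.4, -1.2]
opening: 0.0164
grip_force: 58.8
```

Run:
```python
from h import *
st();edge();rusks()
```

```text
t 25.0 pos [550.3  32.5 101.4] F [-0.3 -0.4 -1.2] op 16.4 q [-0.    0.34 -0.18  1.05  0.1  -1.57]
edge [ 550.6 -124.4   54.3] hd -90.0 pitch -6.0 roll -0.3
side pale area 384.5 px [281.7 233.2] axes [19.1 26.4] P [420.   2.]
side brown area 195.0 px [350.9 252.2] axes [ 9.3 27.9] P [ 558. -142.]
scene pale area 171.0 px [339.  211.8] axes [12.5 18.9] P [423.  14.]
scene brown area 229.0 px [383.6 227.2] axes [13.4 22.5] P [366. 168.]
scene brown area 90.5 px [323.3 203.8] axes [ 4.5 38.5] P [434. -57.]
```

Call:
step_arm(motion=[[0, 0, 0, -20, 0, -20, 10], [0, 0, 0, -30, 0, -30, 10], [0, 0, 0, -30, 0, -30, 10], [0, 0, 0, 0, 0, 0, 10], [0, 0, 0, 0, 0, 0, 10]])

```text
time_s: 25.6
tool_pos: [0.55, 0.1059, 0.19]
tool_rot: [0.707, -0.705, -0.035, -0.04]
wrist_force: [0.5, 0.0, -1.9]
opening: 0.0164
grip_force: 58.9
```

Run:
```python
from h import *
st();edge();rusks();p,M=tcp(behind((421,4),180,70,35),180,-8); print(p);plan(p,M,op=10)
```

```text
t 25.6 pos [550.  105.9 190. ] F [ 0.5  0.  -1.9] op 16.4 q [ 0.13  0.29 -0.01  1.24  0.1  -1.44]
edge [550.9 -51.  142.7] hd -89.8 pitch -6.0 roll -0.4
side pale area 379.0 px [281.7 233. ] axes [18.9 26.4] P [420.   2.]
side brown area 455.0 px [353.2 260.1] axes [20.9 28. ] P [ 549. -169.]
side brown area 195.5 px [244.2 205.8] axes [14.1 19.7] P [362. 157.]
scene pale area 96.5 px [385.6 226.2] axes [ 7.3 20.9] P [357. 168.]
scene pale area 198.5 px [338.  211.5] axes [12.6 20.5] P [424.  11.]
scene pale area 115.0 px [278.9 202.3] axes [ 9.  17.1] P [ 553. -159.]
scene brown area 216.5 px [383.8 227.4] axes [12.9 22.1] P [366. 169.]
scene brown area 117.0 px [341.6 188.3] axes [ 5.2 41.2] P [312. -96.]
[646.18837949   4.          87.61004535]
[0.9, -0.1, 7.5, 8.7, -8.5, 7.6, 10], [0.9, -0.1, 7.5, 7.5, -9.5, 7.7, 10], [0.9, -0.1, 7.5, 6.3, -10.3, 7.8, 10], [0.9, -0.1, 7.5, 4.9, -10.9, 8.0, 10], [0.9, -0.1, 7.5, 3.5, -11.3, 8.2, 10], [0.9, -0.1, 7.5, 2.0, -11.5, 8.3, 10], [0.9, -0.1, 7.5, 0.5, -11.5, 8.5, 10], [0.9, -0.1, 7.5, -0.9, -11.4, 8.7, 10], [0.9, -0.1, 7.5, -2.4, -11.0, 8.9, 10], [0.9, -0.1, 7.5, -3.8, -10.5, 9.1, 10], [0.9, -0.1, 7.5, -5.1, -9.8, 9.2, 10], [0.9, -0.1, 7.5, -6.3, -8.9, 9.4, 10], N 12
```

Call:
step_arm(motion=[[0.9, -0.1, 7.5, 8.7, -8.5, 7.6, 10], [0.9, -0.1, 7.5, 7.5, -9.5, 7.7, 10], [0.9, -0.1, 7.5, 6.3, -10.3, 7.8, 10], [0.9, -0.1, 7.5, 4.9, -10.9, 8.0, 10], [0.9, -0.1, 7.5, 3.5, -11.3, 8.2, 10], [0.9, -0.1, 7.5, 2.0, -11.5, 8.3, 10], [0.9, -0.1, 7.5, 0.5, -11.5, 8.5, 10], [0.9, -0.1, 7.5, -0.9, -11.4, 8.7, 10], [0.9, -0.1, 7.5, -2.4, -11.0, 8.9, 10], [0.9, -0.1, 7.5, -3.8, -10.5, 9.1, 10], [0.9, -0.1, 7.5, -5.1, -9.8, 9.2, 10], [0.9, -0.1, 7.5, -6.3, -8.9, 9.4, 10]])

```text
time_s: 26.9
tool_pos: [0.6518, 0.009, 0.0869]
tool_rot: [0.008, 0.998, -0.001, 0.068]
wrist_force: [0.3, -0.6, -1.0]
opening: 0.0166
grip_force: 58.9
```

Call:
step_arm(motion=[[0, 0, 0, 0, 0, 0, 10], [0, 0, 0, 0, 0, 0, 10]])

```text
time_s: 27.1
tool_pos: [0.6517, 0.0099, 0.0878]
tool_rot: [0.003, 0.998, -0.001, 0.068]
wrist_force: [-0.3, 1.1, -1.6]
opening: 0.0165
grip_force: 58.9
```

Run:
```python
from h import *
st();edge();rusks();p,M=tcp(behind((421,4),180,64,-2),180,-8);plan(p,M,op=10,vmax=13)
```

```text
t 27.1 pos [651.7   9.9  87.8] F [-0.3  1.1 -1.6] op 16.5 q [ 0.02  0.42 -0.1   0.92 -0.    0.02]
edge [496.3  10.9  35.7] hd 179.6 pitch -7.8 roll -0.1
side pale area 384.5 px [281.7 233.1] axes [19.1 26.2] P [420.   2.]
side brown area 457.5 px [353.1 260. ] axes [21.3 28. ] P [ 549. -168.]
scene pale area 197.5 px [338.2 211.5] axes [12.5 20.5] P [424.  11.]
scene pale area 101.5 px [314.4 181.8] axes [ 8.5 16.2] P [ 363. -197.]
scene brown area 220.5 px [383.5 227.3] axes [13.2 21.9] P [367. 168.]
scene brown area 139.0 px [267.4 210.4] axes [14.4 25.9] P [ 612. -141.]
[-0.0, -0.0, -0.1, 4.3, -1.6, 9.1, 10], [-0.0, -0.0, -0.1, 4.3, -1.6, 9.1, 10], [-0.0, -0.0, -0.1, 4.3, -1.6, 9.1, 10], [-0.0, -0.0, -0.1, 4.3, -1.6, 9.1, 10], N 4
```

Call:
step_arm(motion=[[0, 0, 0, 4, -1.4, 9.2, 10], [0, 0, 0, 4, -1.4, 9.2, 10], [0, 0, 0, 4, -1.4, 9.2, 10], [0, 0, 0, 4, -1.4, 9.2, 10], [0, 0, 0, 0, 0, 1.5, 10], [0, 0, 0, 0, 0, 0, 10]])

```text
time_s: 27.8
tool_pos: [0.6418, 0.0049, 0.0484]
tool_rot: [0.005, 0.998, -0.001, 0.069]
wrist_force: [-0.8, -0.2, -0.0]
opening: 0.0162
grip_force: 59.0
```

Run:
```python
from h import *
st();edge()
```

```text
t 27.8 pos [641.8   4.9  48.4] F [-0.8 -0.2 -0. ] op 16.2 q [ 0.01  0.44 -0.19  0.81 -0.    0.02]
edge [486.6   6.3  -4.1] hd 179.5 pitch -7.9 roll -0.0
```

Call:
step_arm(motion=[[0, 0, 0, 8, 0, -0.1, 10], [0, 0, 0, 8, 0, -1.1, 10], [0, 0, 0, 8, 0, -1.1, 10], [0, 0, 0, 8, 0, -1.1, 10], [0, 0, 0, 8, 0, -1.1, 10], [0, 0, 0, 5, 0, -0.7, 10], [0, 0, 0, 0, 0, 0, 10]])

```text
time_s: 28.5
tool_pos: [0.596, 0.0054, 0.0479]
tool_rot: [0.005, 0.998, -0.001, 0.069]
wrist_force: [-0.2, 0.3, -0.4]
opening: 0.0164
grip_force: 59.1
```

Run:
```python
from h import *
st();edge();rusks()
```

```text
t 28.5 pos [596.    5.4  47.9] F [-0.2  0.3 -0.4] op 16.4 q [ 0.01  0.37 -0.3   0.76 -0.    0.02]
edge [440.8   6.8  -4.6] hd 179.5 pitch -8.0 roll -0.0
side pale area 385.0 px [281.4 233. ] axes [19.4 25.8] P [419.   3.]
side brown area 458.5 px [353.1 260. ] axes [21.4 28. ] P [ 549. -168.]
scene pale area 187.0 px [338.4 211.1] axes [11.9 21. ] P [422.  10.]
scene pale area 113.0 px [279.  202.4] axes [ 9.4 17.3] P [ 553. -159.]
scene brown area 229.0 px [383.6 227.2] axes [13.5 22.2] P [366. 168.]
```

Call:
step_arm(motion=[[0, 0, 0, 0.1, 0, -9.5, 10], [0, 0, 0, 2, 0, -9.4, 10], [0, 0, 0, 3.5, 0, -8.9, 10], [0, 0, 0, 5.1, 0, -8.2, 10], [0, 0, 0, 0, 0, 0, 10]])

```text
time_s: 29.1
tool_pos: [0.5812, 0.0055, 0.0834]
tool_rot: [0.005, 0.998, -0.001, 0.07]
wrist_force: [-0.4, 0.1, -1.7]
opening: 0.0164
grip_force: 58.9
```

Run:
```python
from h import *
st();edge();rusks()
```

```text
t 29.1 pos [581.2   5.5  83.4] F [-0.4  0.1 -1.7] op 16.4 q [ 0.01  0.31 -0.29  0.83 -0.    0.02]
edge [426.1   7.   30.6] hd 179.5 pitch -8.1 roll -0.0
side pale area 368.5 px [276.  228.9] axes [17.7 27.2] P [412.  24.]
side brown area 458.0 px [353.1 260. ] axes [21.2 28. ] P [ 549. -168.]
scene pale area 110.0 px [278.7 202.2] axes [ 9.1 16.9] P [ 553. -161.]
scene brown area 227.5 px [383.7 227.3] axes [13.6 22. ] P [366. 168.]
scene brown area 163.5 px [283.2 204.2] axes [11.8 27.8] P [ 548. -140.]
```

Call:
step_arm(motion=[[0, 0, 0, 6.5, 0, -7.2, 10], [0, 0, 0, 7.6, 0, -5.8, 10], [0, 0, 0, 8.5, 0, -4.5, 10], [0, 0, 0, 9.1, 0, -3, 10], [0, 0, 0, 9.5, 0, -1.5, 10], [0, 0, 0, 9.6, 0, -1.3, 10], [0, 0, 0, 9.6, 0, -1.3, 10], [0, 0, 0, 0, 0, 0, 10]])

```text
time_s: 30.0
tool_pos: [0.5164, 0.0061, 0.0977]
tool_rot: [0.005, 0.998, -0.001, 0.069]
wrist_force: [-0.9, -0.5, -0.5]
opening: 0.0166
grip_force: 58.9
```

Call:
step_arm(motion=[[0, 0, 0, -20, 0, -20, 10], [0, 0, 0, -30, 0, -30, 10], [0, 0, 0, -30, 0, -30, 10], [0, 0, 0, -10, 0, -20, 10], [0, 0, 0, 0, 0, 0, 10], [0, 0, 0, 0, 0, 0, 10]])

```text
time_s: 30.6
tool_pos: [0.5932, 0.0055, 0.2088]
tool_rot: [0.005, 0.998, -0.001, 0.069]
wrist_force: [-1.4, 0.2, -1.9]
opening: 0.0161
grip_force: 58.9
```

Run:
```python
from h import *
st();edge();rusks()
```

```text
t 30.6 pos [593.2   5.5 208.8] F [-1.4  0.2 -1.9] op 16.1 q [ 0.01  0.25 -0.03  1.15 -0.    0.02]
edge [438.    7.  156.3] hd 179.5 pitch -8.0 roll -0.0
side brown area 462.5 px [353.1 260. ] axes [21.5 28.2] P [ 549. -168.]
side brown area 401.5 px [251.8 239.4] axes [19.2 27.3] P [337.  14.]
scene pale area 116.5 px [357.6 205.1] axes [ 9.6 17.5] P [343.  23.]
scene pale area 116.5 px [278.9 202.5] axes [ 9.8 16.4] P [ 554. -158.]
scene brown area 226.0 px [383.5 227.2] axes [13.4 22.1] P [366. 167.]
scene brown area 97.5 px [277.  202.6] axes [ 9.5 14.7] P [ 560. -162.]
```

Run:
```python
from h import *
plan((676.5,111.2,160),RX(-86.45),op=10)
a=ctrl.get_image("side")
for P in((366,158),(355,160),(378,165),(366,140)):
  q=proj("side",(P[0]/1000,P[1]/1000,.013)).round().astype(int); print(q,a[q[1],q[0]])
```

```text
[-0.5, 0.5, -7.8, -6.9, 8.4, 4.9, 10], [-0.5, 0.5, -7.8, -8.0, 7.3, 4.9, 10], [-0.5, 0.5, -7.8, -9.0, 6.1, 4.9, 10], [-0.5, 0.5, -7.8, -9.8, 4.8, 4.9, 10], [-0.5, 0.5, -7.8, -10.4, 3.3, 4.8, 10], [-0.5, 0.5, -7.8, -10.8, 1.8, 4.8, 10], [-0.5, 0.5, -7.8, -11.0, 0.3, 4.7, 10], [-0.5, 0.5, -7.8, -11.0, -1.2, 4.6, 10], [-0.5, 0.5, -7.8, -10.7, -2.8, 4.5, 10], [-0.5, 0.5, -7.8, -10.3, -4.2, 4.3, 10], [-0.5, 0.5, -7.8, -9.6, -5.6, 4.2, 10], [-0.5, 0.5, -7.8, -8.8, -6.9, 4.1, 10], N 12
[245 205] [43 50 55]
[242 205] [34 39 51]
[248 202] [41 51 56]
[247 208] [43 48 60]
```

Call:
step_arm(motion=[[-0.5, 0.5, -7.8, -6.9, 8.4, 4.9, 10], [-0.5, 0.5, -7.8, -8.0, 7.3, 4.9, 10], [-0.5, 0.5, -7.8, -9.0, 6.1, 4.9, 10], [-0.5, 0.5, -7.8, -9.8, 4.8, 4.9, 10], [-0.5, 0.5, -7.8, -10.4, 3.3, 4.8, 10], [-0.5, 0.5, -7.8, -10.8, 1.8, 4.8, 10], [-0.5, 0.5, -7.8, -11.0, 0.3, 4.7, 10], [-0.5, 0.5, -7.8, -11.0, -1.2, 4.6, 10], [-0.5, 0.5, -7.8, -10.7, -2.8, 4.5, 10], [-0.5, 0.5, -7.8, -10.3, -4.2, 4.3, 10], [-0.5, 0.5, -7.8, -9.6, -5.6, 4.2, 10], [-0.5, 0.5, -7.8, -8.8, -6.9, 4.1, 10]])

```text
time_s: 31.95
tool_pos: [0.6846, 0.105, 0.161]
tool_rot: [0.728, -0.685, 0.004, 0.0]
wrist_force: [-0.1, -0.2, -1.3]
opening: 0.0162
grip_force: 58.9
```

Call:
step_arm(motion=[[0, 0, 0, 0, 0, 0, 10], [0, 0, 0, 0, 0, 0, 10]])

```text
time_s: 32.15
tool_pos: [0.6844, 0.1047, 0.1613]
tool_rot: [0.725, -0.688, 0.004, 0.0]
wrist_force: [1.0, -0.7, -1.4]
opening: 0.0164
grip_force: 58.9
```

Run:
```python
from h import *
st();edge();plan((676.5,111.2,80),RX(-86.45),op=10); 
w=snap("wrist","w17");c=ctrl.camera_info("wrist");hsv=cv2.cvtColor(w,cv2.COLOR_BGR2HSV)
m=cv2.inRange(hsv,(0,100,15),(15,255,140));m[:,:280]=0;m[:,360:]=0;m[250:]=0
k=max(cv2.findContours(m,0,2)[0],key=cv2.contourArea);r=cv2.minAreaRect(k);print("handle",cv2.boxPoints(r).round().tolist())
```

```text
t 32.15 pos [684.4 104.7 161.3] F [ 1.  -0.7 -1.4] op 16.4 q [ 0.15  0.55  0.33  1.35 -0.01 -1.47]
edge [693.  -56.2 131.7] hd -87.0 pitch 0.3 roll -0.3
[-0.1, -0.2, -0.3, -3.6, 3.9, 40.6, 10], [-0.1, -0.2, -0.3, -3.5, 3.8, 40.6, 10], N 2
handle [[303.0, 249.0], [303.0, 180.0], [337.0, 180.0], [337.0, 249.0]]
```

Call:
step_arm(motion=[[-0.1, -0.2, -0.3, -3.6, 3.9, 35, 10], [-0.1, -0.2, -0.3, -3.5, 3.8, 30, 10], [0, 0, 0, 0, 0, 0, 10], [0, 0, 0, 0, 0, 0, 10]])

```text
time_s: 32.6
tool_pos: [0.6771, 0.1106, 0.098]
tool_rot: [0.729, -0.684, 0.001, -0.002]
wrist_force: [-0.5, -0.1, 0.1]
opening: 0.016
grip_force: 59.0
```

Run:
```python
from h import *
st();edge();plan((676.5,111.2,38),RX(-86.45),op=10,vmax=15)
for f in("w12","w17"):
  w=cv2.imread(f"pics/{f}.png");hsv=cv2.cvtColor(w,cv2.COLOR_BGR2HSV)
  m=cv2.inRange(hsv,(0,100,15),(15,255,140));m[:,:280]=0;m[:,360:]=0;m[250:]=0
  k=max(cv2.findContours(m,0,2)[0],key=cv2.contourArea);print(f,cv2.boxPoints(cv2.minAreaRect(k)).round(1).tolist())
```

```text
t 32.6 pos [677.1 110.6  98. ] F [-0.5 -0.1  0.1] op 16.0 q [ 0.16  0.56  0.19  1.2   0.   -1.47]
edge [687.5 -50.   67.3] hd -86.3 pitch -0.1 roll -0.2
[-0.0, 0.0, 0.0, -0.1, 0.2, 12.0, 10], [-0.0, 0.0, 0.0, -0.1, 0.1, 12.0, 10], [-0.0, 0.0, 0.0, -0.1, 0.1, 12.0, 10], [-0.0, 0.0, 0.0, -0.1, 0.1, 12.0, 10], [-0.0, 0.0, 0.0, -0.1, 0.1, 12.0, 10], N 5
w12 [[303.0, 181.0], [337.0, 181.0], [337.0, 249.0], [303.0, 249.0]]
w17 [[303.0, 249.0], [303.0, 180.0], [337.0, 180.0], [337.0, 249.0]]
```

No slip in the grip: the handle sits at the same pixels as just after pickup. I lower it into the rest.

Call:
step_arm(motion=[[0, 0, 0, 0, 0.3, 15, 10], [0, 0, 0, 0, 0.3, 15, 10], [0, 0, 0, 0, 0, 15, 10], [0, 0, 0, 0, 0, 10, 10], [0, 0, 0, 0, 0, 4, 10], [0, 0, 0, 0, 0, 3, 10], [0, 0, 0, 0, 0, 0, 10]])

```text
time_s: 33.3
tool_pos: [0.6777, 0.1112, 0.036]
tool_rot: [0.73, -0.683, 0.001, -0.002]
wrist_force: [-0.3, -1.2, -0.1]
opening: 0.0165
grip_force: 59.2
```

Run:
```python
from h import *
s=st();edge();print(s["ft_torque"])
```

```text
t 33.3 pos [677.7 111.2  36. ] F [-0.3 -1.2 -0.1] op 16.5 q [ 0.16  0.61  0.1   1.06  0.   -1.47]
edge [688.4 -49.4   5.3] hd -86.2 pitch -0.1 roll -0.3
[ 0.06611911 -0.01380595  0.01928846]
```

Light contact and seated within 2 mm of the pickup height. I lower a little, release and go up.

Call:
step_arm(motion=[[0, 0, 0, 0, 0, 1.2, 10], [0, 0, 0, 0, 0, 0, 18], [0, 0, 0, 0, 0, 0, 30], [0, 0, 0, 0, 0, 0, 45], [0, 0, 0, 0, 0, -20, 50], [0, 0, 0, 0, 0, -40, 60], [0, 0, 0, 0, 0, -45, 85], [0, 0, 0, 0, 0, -45, 85], [0, 0, 0, 0, 0, -45, 85], [0, 0, 0, 0, 0, -40, 85], [0, 0, 0, 0, 0, 0, 85]])

```text
time_s: 34.4
tool_pos: [0.6781, 0.1112, 0.2758]
tool_rot: [0.73, -0.683, 0.004, -0.006]
wrist_force: [-0.7, 0.7, -0.0]
opening: 0.0848
grip_force: 0.0
```

Run:
```python
from th import *
st()
w=snap("wrist","w18");c=ctrl.camera_info("wrist");hsv=cv2.cvtColor(w,cv2.COLOR_BGR2HSV)
m=cv2.inRange(hsv,(0,100,15),(15,255,140));m[:,:280]=0;m[:,360:]=0;m[330:]=0
k=max(cv2.findContours(m,0,2)[0],key=cv2.contourArea);r=cv2.boxPoints(cv2.minAreaRect(k));r=r[np.argsort(r[:,1])];print(r.round().tolist())
for a in((r[0]+r[1])/2,(r[2]+r[3])/2): print((ray(0,a,.063,c)*1000).round(1))
rusks()
print(proj("side",(.6855,-.0505,.006)));
TH=np.array([492.5,-386,79.3]); plan(TH+110*n,RT)
```

```text
t 34.4 pos [678.1 111.2 275.8] F [-0.7  0.7 -0. ] op 84.8 q [ 0.16  0.52  0.58  1.61  0.   -1.47]
[[317.0, 136.0], [328.0, 136.0], [328.0, 233.0], [317.0, 233.0]]
[680.4  67.8  63. ]
[671.1 203.7  63. ]
side brown area 456.0 px [353.2 260. ] axes [21.1 27.8] P [ 549. -168.]
side brown area 395.0 px [251.8 239.4] axes [18.8 27.2] P [337.  14.]
side brown area 248.0 px [243.7 205.4] axes [13.8 23.9] P [361. 159.]
scene pale area 163.5 px [383.8 228.2] axes [11.7 18.6] P [369. 171.]
scene pale area 114.5 px [357.8 205. ] axes [ 9.9 16.5] P [342.  23.]
scene pale area 114.5 px [278.9 202.3] axes [ 9. 17.] P [ 553. -159.]
scene pale area 101.5 px [314.4 181.8] axes [ 8.5 16.2] P [ 363. -197.]
scene brown area 205.5 px [384.3 227.7] axes [12.6 21.8] P [366. 171.]
[372.98825951 218.37920186]
[1.0, 0.9, 7.1, 38.9, 15.8, 7.0, 85], [1.0, 0.9, 7.1, 40.4, 11.0, 7.4, 85], [1.0, 0.9, 7.1, 41.4, 6.1, 7.9, 85], [1.0, 0.9, 7.1, 41.7, 1.0, 8.6, 85], [1.0, 0.9, 7.1, 41.4, -4.0, 9.3, 85], [1.0, 0.9, 7.1, 40.4, -8.9, 10.1, 85], [1.0, 0.9, 7.1, 38.8, -13.6, 10.9, 85], [1.0, 0.9, 7.1, 36.7, -18.1, 11.8, 85], [1.0, 0.9, 7.1, 33.9, -22.3, 12.8, 85], [1.0, 0.9, 7.1, 30.7, -26.1, 13.7, 85], [1.0, 0.9, 7.1, 27.0, -29.4, 14.7, 85], [1.0, 0.9, 7.1, 22.9, -32.3, 15.6, 85], N 12
```

The turner is home within about 3 mm and all three rusks read brown. On to the second reading.

Call:
step_arm(motion=[[1.0, 0.9, 7.1, 38.9, 15.8, 7.0, 85], [1.0, 0.9, 7.1, 40.4, 11.0, 7.4, 85], [1.0, 0.9, 7.1, 41.4, 6.1, 7.9, 85], [1.0, 0.9, 7.1, 41.7, 1.0, 8.6, 85], [1.0, 0.9, 7.1, 41.4, -4.0, 9.3, 85], [1.0, 0.9, 7.1, 40.4, -8.9, 10.1, 85], [1.0, 0.9, 7.1, 38.8, -13.6, 10.9, 85], [1.0, 0.9, 7.1, 36.7, -18.1, 11.8, 85], [1.0, 0.9, 7.1, 33.9, -22.3, 12.8, 85], [1.0, 0.9, 7.1, 30.7, -26.1, 13.7, 85], [1.0, 0.9, 7.1, 27.0, -29.4, 14.7, 85], [1.0, 0.9, 7.1, 22.9, -32.3, 15.6, 85]])

```text
time_s: 35.75
tool_pos: [0.5172, -0.3681, 0.1796]
tool_rot: [-0.067, 0.99, -0.126, 0.011]
wrist_force: [0.7, -0.4, -1.1]
opening: 0.0846
grip_force: 0.0
```

Call:
step_arm(motion=[[0, 0, 0, 0, 0, 0, 85], [0, 0, 0, 0, 0, 0, 85]])

```text
time_s: 35.95
tool_pos: [0.5176, -0.3673, 0.1798]
tool_rot: [-0.069, 0.99, -0.126, 0.011]
wrist_force: [0.7, 0.8, -0.4]
opening: 0.0847
grip_force: 0.0
```

Run:
```python
from th import *
st();TH=np.array([492.5,-386,79.3]); plan(TH+60*n,RT);reddir("w19")
```

```text
t 35.95 pos [ 517.6 -367.3  179.8] F [ 0.7  0.8 -0.4] op 84.7 q [-0.52  0.32 -0.03  1.06 -0.2  -0.67]
[0.2, 0.2, 0.1, 13.8, 5.5, 20.5, 85], [0.2, 0.2, 0.1, 13.7, 5.6, 20.5, 85], N 2
(361, 170, 11, 14) [[361.0, 170.0], [371.0, 170.0], [371.0, 183.0], [361.0, 183.0]]
```

Call:
step_arm(motion=[[0.2, 0.2, 0.1, 13.8, 5.5, 12, 85], [0.2, 0.2, 0.1, 13.7, 5.6, 12, 85], [0, 0, 0, 0, 0, 0, 85]])

```text
time_s: 36.3
tool_pos: [0.4895, -0.3644, 0.1537]
tool_rot: [-0.069, 0.989, -0.129, 0.008]
wrist_force: [-0.5, 1.0, -0.8]
opening: 0.085
grip_force: 0.0
```

Run:
```python
from th import *
st();TH=np.array([492.5,-386,79.3]); plan(TH,RT,op=70,vmax=20)
```

```text
t 36.3 pos [ 489.5 -364.4  153.7] F [-0.5  1.  -0.8] op 85.0 q [-0.53  0.29 -0.14  0.98 -0.2  -0.69]
[0.0, -0.0, 0.0, -0.0, -0.5, 19.4, 70], [0.0, -0.0, 0.0, -0.0, -0.5, 19.4, 70], [0.0, -0.0, 0.0, -0.0, -0.5, 19.4, 70], [0.0, -0.0, 0.0, -0.0, -0.5, 19.4, 70], N 4
```

Call:
step_arm(motion=[[0, 0, 0, 0, -0.5, 19.4, 75], [0, 0, 0, 0, -0.5, 19.4, 70], [0, 0, 0, 0, -0.5, 19.4, 68], [0, 0, 0, 0, -0.5, 19.4, 66], [0, 0, 0, 0, 0, 0, 62], [0, 0, 0, 0, 0, 0, 58]])

```text
time_s: 36.9
tool_pos: [0.4947, -0.3871, 0.081]
tool_rot: [-0.068, 0.989, -0.129, 0.009]
wrist_force: [0.3, 3.0, -4.6]
opening: 0.0582
grip_force: 2.0
```

Call:
step_arm(motion=[[0, 0, 0, 0, 0, 0, 52], [0, 0, 0, 0, 0, 0, 46], [0, 0, 0, 0, 0, 0, 41], [0, 0, 0, 0, 0, 0, 40], [0, 0, 0, 0, 0, 0, 40], [0, 0, 0, 0, 0, 0, 40]])

```text
time_s: 37.5
tool_pos: [0.4946, -0.385, 0.0818]
tool_rot: [-0.068, 0.989, -0.128, 0.01]
wrist_force: [-1.5, 15.0, 3.6]
opening: 0.043
grip_force: 57.9
```

Run:
```python
from th import *
st();reddir("w20")
```

```text
t 37.5 pos [ 494.6 -385.    81.8] F [-1.5 15.   3.6] op 43.0 q [-0.56  0.36 -0.23  0.81 -0.19 -0.72]
(342, 202, 40, 68) [[340.0, 268.0], [366.0, 202.0], [385.0, 209.0], [359.0, 275.0]]
```

Fully squeezed, with the same trigger angle as before. Hold, release and withdraw.

Call:
step_arm(motion=[[0, 0, 0, 0, 0, 0, 40], [0, 0, 0, 0, 0, 0, 40], [0, 0, 0, 0, 0, 0, 40], [0, 0, 0, 0, 0, 0, 40], [0, 0, 0, 0, 0, 0, 40], [0, 0, 0, 0, 0, 0, 40], [0, 0, 0, 0, 0, 0, 40], [0, 0, 0, 0, 0, 0, 40]])

```text
time_s: 38.35
tool_pos: [0.4946, -0.385, 0.0818]
tool_rot: [-0.068, 0.989, -0.128, 0.01]
wrist_force: [-1.5, 15.6, 3.3]
opening: 0.043
grip_force: 57.9
```

Call:
step_arm(motion=[[0, 0, 0, 0, 0, 0, 64], [0, 0, 0, 0, 0.5, 0, 68], [0, 0, 0, 0, 1, 0, 72], [0, 0, 0, 0, 0, 0, 75], [0, 0, 0, 0, 0, -15, 80], [0, 0, 0, 0, 0, -35, 85], [0, 0, 0, 0, 0, -45, 85], [0, 0, 0, 0, 0, -45, 85], [0, 0, 0, 0, 0, 0, 85], [0, 0, 0, 0, 0, 0, 85]])

```text
time_s: 39.35
tool_pos: [0.4899, -0.3514, 0.2177]
tool_rot: [-0.067, 0.989, -0.131, 0.011]
wrist_force: [-0.1, -0.6, 0.9]
opening: 0.0848
grip_force: 0.0
```

Run:
```python
from th import *
st();w=snap("wrist","w21");c=ctrl.camera_info("wrist");rusks()
hsv=cv2.cvtColor(w,cv2.COLOR_BGR2HSV);m=cv2.inRange(hsv,(0,170,80),(6,255,255))|cv2.inRange(hsv,(174,170,80),(180,255,255))
for k in cv2.findContours(m,0,2)[0]:
  if cv2.contourArea(k)>60: print(cv2.boxPoints(cv2.minAreaRect(k)).round().tolist())
print("expected let-go bar ends",proj(0,(GM-26*d+34*b+7*n)/1000,c),proj(0,(GM+12*d+34*b+7*n)/1000,c))
```

```text
t 39.35 pos [ 489.9 -351.4  217.7] F [-0.1 -0.6  0.9] op 84.8 q [-0.51  0.24 -0.04  1.12 -0.21 -0.67]
side brown area 455.5 px [353.3 260. ] axes [21.3 27.8] P [ 550. -168.]
side brown area 377.0 px [252.2 240. ] axes [17.7 27.8] P [337.  11.]
side brown area 258.5 px [245.2 205.6] axes [14.7 23.1] P [365. 157.]
scene pale area 163.5 px [383.2 227.8] axes [11.6 19. ] P [370. 169.]
scene pale area 121.5 px [358.  205.2] axes [10.4 16.7] P [342.  25.]
scene pale area 108.5 px [278.5 202.3] axes [ 8.7 17.8] P [ 554. -161.]
scene pale area 101.5 px [314.4 181.8] axes [ 8.5 16.2] P [ 363. -197.]
scene brown area 192.0 px [382.3 227. ] axes [12.3 20.7] P [369. 164.]
scene brown area 142.5 px [358.1 205.5] axes [10.  18.9] P [344.  26.]
scene brown area 136.0 px [279.1 202.9] axes [10.  18.7] P [ 555. -156.]
[[347.0, 196.0], [347.0, 158.0], [355.0, 158.0], [355.0, 196.0]]
expected let-go bar ends [350.91295673 162.88593435] [349.65096113 201.17241726]
```

The trigger has sprung back, the three rusks lie brown side up and the turner is home, so I hand in.

```bash
python3 -c "
from rig import ctrl
print(ctrl.close_job())"
```

```text
the job is handed in; nothing more can be done
None
```

The job is handed in: both thermometer readings were taken, all three rusks present were turned brown side up with the turner, and the turner is back in its rest about 3 mm from where it started; hand-in returned no score, and the judge's result is not known.

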